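Snap the rotor onto the centrifuge and prove it is held

ROBOT

A 6-joint arm with a two-finger parallel gripper is mounted at the origin on the work surface. World frame = base frame: x ahead of the robot, y to its left, z up, the work surface at z = 0. Lengths are in m, angles in rad, forces in N, time in s.
With the tool pointing down it reaches from about 0.25 to 0.725 m from the base axis. Payload 4 kg.
Tool frame: the origin (TCP) lies midway between the tips of the shut fingers; the grasp point (between the pads) lies pinch_z behind it (pinch_z is the distance from the TCP to the grasp point, in m); z points along the fingers, y is the direction in which the jaws open and shut (so a half turn about z gives the same grasp; the last joint's range is limited). The gripper opens to 85 mm and grips with 20 to 120 N. Pads are 22 mm wide; open, the fingers measure 114 mm over their backs; the gripper's body (76 mm by 85 mm) begins 54 mm behind the grasp point. The pads swing forward as they close: fully open they stand 13 mm farther back than shut.
Start: joints at [1.263, 0.241, 0.005, 1.335, 0, 1.571], TCP at [0.151, 0.477, 0.231] pointing down, gripper open.
Joint ranges: [-2.72, 2.72], [-1.05, 1.87], [-1.09, 1.28], [-1.99, 2.15], [-1.42, 1.44], [-3.14, 3.14]. Speed limits (rad/s): [2.79, 2.79, 3.14, 3.14, 3.14, 3.14].

INTERFACE

Orientations are given as a unit quaternion [w, x, y, z].
In Python, from plant import * gives the robot as it stands. The module is installed in compiled form; this text tells all that it offers.
- The arm moves only by the tool apply_moves, never from a script. Its argument "motion" is a list of rows, each an object of numbers: "grip": the opening, from 0 (shut) to 1 (fully open); "dx", "dy", "dz": the shift along the tool's x, y, z in cm; "turn": the turn about the tool's z in degrees. A call has exactly 5 rows; each row is the pose to reach, as a shift and turn from the pose measured when the call began, along the tool's axes at that moment; what a row does not reach only later rows make up. A row lasts 1/10 s, in which the tool goes at most 50 mm and 8.59 degrees, less where a joint would pass 70% of its speed; a pose out of reach is approached as far as the arm can. A call with a gripper value outside its range is refused whole. The fingers move at their own pace and stop on an object; the grip force is fixed at half the most. Time passes only in rows, so rows that repeat a pose let the fingers close, or fill a call up. It gives the time, the measured TCP pose, the force and the opening at its end, in the units of the state.
- get_state(): the state, without advancing time (a new reading comes with each control period).
- snapshot(name): name is "side" or "top" or "wrist"; returns the picture (480x640x3 uint8, red, green, blue); there is no depth.
- camera_model(name): a dict with "fovy" (degrees; the focal length in pixels is half the picture's height over the tangent of half this angle, whatever the lens; pixels are square), "cx", "cy" (the principal point, pixels), "eye" and "orientation" of the camera in the world. Camera axes: x right, y down, z forward; pixel columns grow to the right and rows downward; lengths in m; the calibration is good to about 2 mm. A picture is of the moment at which its call begins: read the wrist's pose just before it. camera_model takes no time and is no camera call; for the wrist camera it gives the pose at the moment of the call.
- job_done(): hands the job in, once; it reports no verdict.
The state is a dict: "t": time; "qpos": joint angles; "joint_vel": joint speeds; "joint_torque": joint torques, N m; "position": TCP position; "orientation": TCP orientation; "contact_force": force on the tool from outside, world axes, zero at the start; "wrist_torque": the same for the moment, N m; "gripper_width": finger opening in m.
Only numpy, scipy, OpenCV 4.12 (cv2) and the standard library are available. Lean on these libraries where they do the work, as an engineer would, in place of code of your own. Each camera call takes 0.05 s, during which the arm holds its last target.

TASK

Fit the blue tube rotor on the spindle of the small centrifuge and press it straight down until it clicks fully home, then, holding its black knob, pull it straight up with a steady 10 to 13 N, no harder, for a second to prove that the spindle holds it. Leave the rotor fully home, shut the clear lid gently all the way, and leave everything else on the bench alone.

Things in the scene. Friction and masses are not known exactly. Their poses are not given: they have to be found in the camera images.
- rotor: The blue six-place tube rotor: a flat cone 86 mm across with a black knob on top, 62 mm high in all, about 120 g. Origin at the centre of its underside, z up its axis; it starts upright on the bench. Blue body 43 mm radius up to 13 mm, narrowing to 18 mm radius at 29 mm. In the underside is a bore of 17 mm diameter (22 mm at its mouth), 25 mm deep, with a snap lip, that goes over the spindle.
- rotor_knob (a point): Middle of the rotor's round black knob, on the axis 46 mm above the rotor's underside. The knob is 26 mm in diameter and reaches from 29 to 62 mm: hold the rotor by it.
- centrifuge: The small white bench centrifuge, fixed to the bench. Origin on the bench under the drive axis, x pointing away from its front panel to its hinge side, z up. Housing from -95 (front panel) to +95 mm in x and 78 mm either side in y; its top deck is 77 mm high, with a round bowl of 108 mm diameter in it, floor 55 mm high.
- seat (a point): The spindle's shoulder, on which the rotor sits: a point on the drive axis 64 mm above the bench; fully home, the rotor's origin is here. The steel spindle stands 23 mm above it, 15.2 mm diameter, tapering to 6 mm over the top 5 mm. Four sprung balls on it snap over the rotor's lip: met 12 mm before home, passed (some 9 to 15 N) 5 mm before home; then they draw the rotor down. Over 20 N pulls it off.
- spindle (a joint): Up and down play of the motor and spindle on their stiff rubber mounts, m, 0 at rest, plus is up; about 16 N per mm.
- lid (a joint): Opening angle of the clear lid, rad: 0 shut, 1.75 wide open. Its stiff hinge holds it at any angle; about 1 to 3 N at its front edge moves it.
- lid_hinge (a point): Middle of the lid's hinge line, 90 mm from the drive axis on the centrifuge's +x side, 78 mm above the bench; the line runs along the centrifuge's y. The frame turns with the lid: -x points from the hinge to the lid's front edge, z out of its top. In it the lid is a hollow box, x from -11 to -170 mm (grip tab to -187), 70 mm either side in y, flat top at z = 66 mm back from x = -155.
- lid_top (a point): Point on the outer side of the lid's flat top, 115 mm from the hinge line, 66 mm above it, on the middle line: push here to shut the lid (when it stands open this side looks away from the front panel).
- strip_rotor: The other rotor, flat and grey, 80 mm across and 40 mm high; not wanted.
- amber_bottle: Brown glass reagent bottle, 60 mm diameter, 125 mm high; leave alone. Origin at the centre of its underside.
- clear_bottle: Green glass reagent bottle, 68 mm diameter, 130 mm high; leave alone. Origin at the centre of its underside.
- powder_jar: White powder jar, 76 mm diameter, 96 mm high; leave alone. Origin at the centre of its underside.
- mortar: White mortar with its pestle, 92 mm across, 110 mm high; leave alone. Origin at the centre of its underside.
- tube_rack: Orange rack of small tubes, 62 x 120 mm, 44 mm high; leave alone. Origin at the centre of its underside.
- spatula_dish: White dish 130 x 75 mm with a spatula in it, 11 mm high; leave alone. Origin at the centre of its underside.

How it is judged:
By the outcome, as a careful person would: the job done as asked, in the order asked, and still so for the second after the job is handed in, with the robot touching nothing.
It also fails if it takes over 67 s, if anything falls off the work surface, if the arm or the gripper's body presses on something with over 40 N, if the wrist force passes 120 N, or if a joint passes its speed limit or range.

## Working session

There is one attempt and no reset: what is moved stays moved. The work goes in short steps, Python scripts to look and compute and a tool call to move; the robot and the scene stay as the last step left them, time stands still between calls to the robot, and variables do not carry over. Pictures are saved under pics/ and viewed, and the job is handed in when it is done.

Besides the shell and the picture viewer there is one more tool, called after "Request:" in YAML: its name, and indented under it one key for each argument. apply_moves: Moves the arm, as the interface text tells. Its arguments: {"type":"object","properties":{"motion":{"type":"array"}},"required":["motion"]}

```bash
mkdir -p pics; cat > h.py <<'E'
from plant import *
import numpy as np, cv2
from scipy.spatial.transform import Rotation as R
def snap(n,f):
    m=camera_model(n); im=snapshot(n); cv2.imwrite(f'pics/{f}.png',cv2.cvtColor(im,cv2.COLOR_RGB2BGR)); return m,im
def cam(m):
    q=m['orientation']; Rm=R.from_quat([q[1],q[2],q[3],q[0]]).as_matrix()
    f=240/np.tan(np.radians(m['fovy'])/2); return Rm,np.array(m['eye']),f
def ray(m,u,v):
    Rm,e,f=cam(m); d=Rm@np.array([(u-m['cx'])/f,(v-m['cy'])/f,1]); return e,d
def onz(m,u,v,z):
    e,d=ray(m,u,v); return e+d*(z-e[2])/d[2]
def proj(m,p):
    Rm,e,f=cam(m); c=Rm.T@(np.array(p)-e); return np.array([m['cx']+f*c[0]/c[2],m['cy']+f*c[1]/c[2]])
E
python3 - <<'E'
from h import *
print(get_state())
for n in ['side','top']:
    m,_=snap(n,n+'0'); print(m)
E
```

```text
{'t': 0.0, 'qpos': array([1.26300697e+00, 2.41410718e-01, 3.73530476e-03, 1.33517735e+00,
       2.63005115e-05, 1.57082540e+00]), 'joint_vel': array([-4.46879332e-05, -3.55790179e-04,  3.38633671e-05, -1.02459368e-03,
        7.40264815e-04, -2.54415832e-03]), 'joint_torque': array([ 9.25796007e-05, -3.72318649e+01,  2.52407724e+01,  1.69117015e-02,
        1.19865526e-04, -9.73058167e-08]), 'position': array([0.15128153, 0.47591644, 0.23041829]), 'orientation': array([-1.70593527e-04,  1.53302229e-01,  9.88178814e-01, -1.01405292e-03]), 'contact_force': array([0.0912184 , 0.03006123, 0.30157733]), 'wrist_torque': array([ 0.03405936, -0.05762486,  0.05617009]), 'gripper_width': 0.08527778991673447}
{'fovy': 47.306718229626966, 'cx': 322.96151746852007, 'cy': 243.5840845119676, 'eye': array([ 0.30595932, -1.15495958,  0.97837103]), 'orientation': array([-0.44801077,  0.89136048, -0.05925375,  0.03538125])}
{'fovy': 55.151532087736776, 'cx': 315.1073792639047, 'cy': 244.92774374426182, 'eye': array([ 0.40998441, -0.03359133,  1.30100106]), 'orientation': array([ 0.02989405, -0.6970643 ,  0.71614405, -0.01858521])}
```

View pics/side0.png

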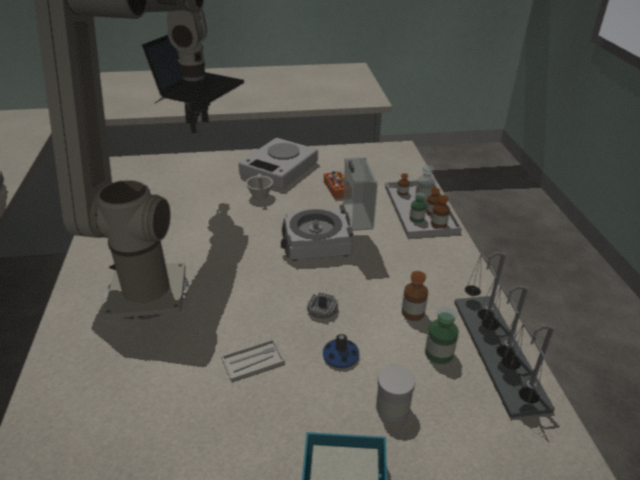

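View pics/top0.png

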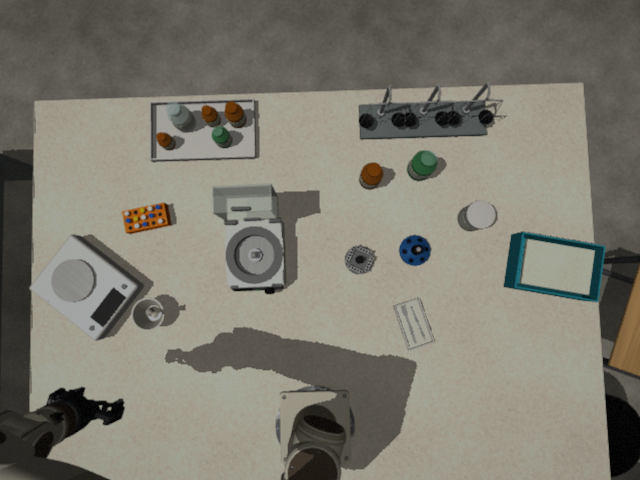

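The top view shows the blue rotor near (415,250), the centrifuge bowl near (254,255), and the lid standing open behind it near (246,200). World +x is up in the picture.

```bash
python3 - <<'E'
from h import *
a=cv2.imread('pics/top0.png'); b=cv2.imread('pics/side0.png')
def crop(im,u,v,w,h,k): return cv2.resize(im[v:v+h,u:u+w],None,fx=k,fy=k,interpolation=cv2.INTER_CUBIC)
c1=crop(a,200,180,100,120,4); c2=crop(a,380,220,70,60,4)
c3=crop(b,270,150,120,120,4);c4=crop(b,310,320,70,60,4)
o=np.zeros((600,800,3),np.uint8); o[:480,:400]=c1; o[:240,400:680]=c2; o[240:480,400:680]=c4
cv2.imwrite('pics/c1.png',o); cv2.imwrite('pics/c3.png',c3)
m=camera_model('top');ms=camera_model('side')
def blue(im):
    h=cv2.cvtColor(im,cv2.COLOR_BGR2HSV); k=cv2.inRange(h,(105,120,30),(125,255,255)); 
    n,l,s,c=cv2.connectedComponentsWithStats(cv2.morphologyEx(k,cv2.MORPH_CLOSE,np.ones((9,9))))
    return [(tuple(s[i]),c[i]) for i in range(1,n) if s[i][4]>150]
print(blue(a),blue(b))
for s,c in blue(a): print(onz(m,*c,.012))
print(onz(m,254,255,.077))
E
```

```text
[((np.int32(400), np.int32(236), np.int32(30), np.int32(29), np.int32(698)), array([414.42120344, 250.02005731]))] [((np.int32(324), np.int32(341), np.int32(34), np.int32(25), np.int32(446)), array([339.8161435 , 355.29596413]))]
[ 0.4768413  -0.29172107  0.012     ]
[0.47185118 0.14884312 0.077     ]
```

View pics/c1.png

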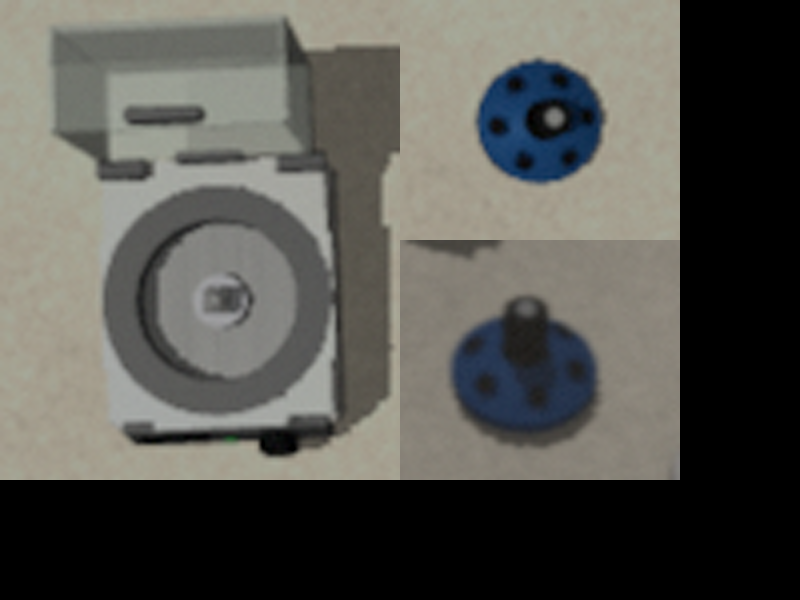

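View pics/c3.png

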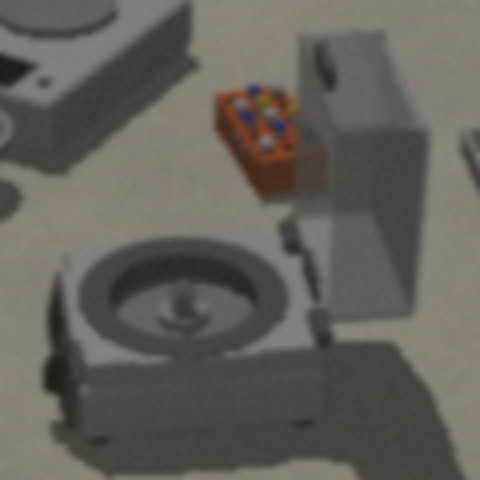

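```bash
python3 - <<'E'
from h import *
import plant; print([x for x in dir(plant) if x[0]!='_'])
try: print(pinch_z)
except Exception as e: print(e)
m=camera_model('top');ms=camera_model('side')
print(onz(m,417.2,249.3,.062),onz(ms,341.7,336,.062),onz(ms,339.8,355.3,.012))
print('rim',onz(m,254.3,255,.077),'sp',onz(m,255.5,255,.087), 'side sp', onz(ms,270+185/4,150+290/4,.087),'rim',onz(ms,270+184/4,150+297/4,.077))
print('box edges', [onz(m,200+u/4,180+v/4,.077) for u,v in [(105,180),(330,165),(335,420),(112,425)]])
print('lid edge top', [onz(m,200+u/4,180+v/4,.25) for u,v in [(55,30),(285,20),(305,150),(60,135)]])
E
```

```text
['MotionError', 'camera_model', 'get_state', 'job_done', 'pinch_z', 'snapshot']
0.0187
[ 0.47598309 -0.28923664  0.062     ] [ 0.47838284 -0.29012638  0.062     ] [ 0.47332811 -0.30284689  0.012     ]
rim [0.47182932 0.14803988 0.077     ] sp [0.47123733 0.1433694  0.087     ] side sp [0.47449008 0.13634103 0.087     ] rim [0.4745178 0.1420217 0.077    ]
box edges [array([0.55455003, 0.22215788, 0.077     ]), array([0.56037671, 0.07065951, 0.077     ]), array([0.38991763, 0.07100994, 0.077     ]), array([0.39048202, 0.21964404, 0.077     ])]
lid edge top [array([0.62245379, 0.21396138, 0.25      ]), array([0.62433604, 0.08019491, 0.25      ]), array([0.54822527, 0.07015972, 0.25      ]), array([0.56100507, 0.21175473, 0.25      ])]
```

Request:
apply_moves:
  motion:
    - {"grip": 1,"dx": 0,"dy": 0,"dz": 0,"turn": -8}
    - {"grip": 1,"dx": 0,"dy": 0,"dz": 0,"turn": -16}
    - {"grip": 1,"dx": 0,"dy": 0,"dz": 0,"turn": -17.6}
    - {"grip": 1,"dx": -4,"dy": -5,"dz": 0,"turn": -17.6}
    - {"grip": 1,"dx": -7,"dy": -8.2,"dz": 0,"turn": -17.6}

```text
t: 0.6
position: [0.1897, 0.383, 0.2297]
orientation: [-0.0, -0.0, 1.0, -0.002]
contact_force: [0.9, -0.5, -0.1]
gripper_width: 0.0855
```

Request:
apply_moves:
  motion:
    - {"grip": 1,"dx": -2,"dy": -4.5,"dz": 0,"turn": 0}
    - {"grip": 1,"dx": -4,"dy": -9,"dz": 0,"turn": 0}
    - {"grip": 1,"dx": -6,"dy": -13.5,"dz": 0,"turn": 0}
    - {"grip": 1,"dx": -8,"dy": -18,"dz": 0,"turn": 0}
    - {"grip": 1,"dx": -10,"dy": -22.5,"dz": 0,"turn": 0}

```text
t: 1.1
position: [0.29, 0.1562, 0.2305]
orientation: [-0.0, 0.001, 1.0, -0.002]
contact_force: [1.7, 0.7, 0.6]
gripper_width: 0.0854
```

```bash
python3 - <<'E'
from h import *
s=get_state(); print(s['qpos'],s['position'])
E
```

```text
[ 0.49672204 -0.10035401 -0.36893745  1.30391343 -0.00269536  0.49802012] [0.28996411 0.15624566 0.23046873]
```

```bash
python3 - <<'E'
from h import *
m,_=snap('wrist','w1'); print(m, get_state()['position'])
print(proj(m,[.472,.145,.077]))
E
```

```text
{'fovy': 67.83591722269435, 'cx': 317.1577039009347, 'cy': 237.01174117803, 'eye': array([0.21455616, 0.15814642, 0.37238186]), 'orientation': array([0.10878216, 0.69921143, 0.69855491, 0.10625847])} [0.29252731 0.14938549 0.23045448]
[305.46081959 392.79503945]
```

View pics/w1.png

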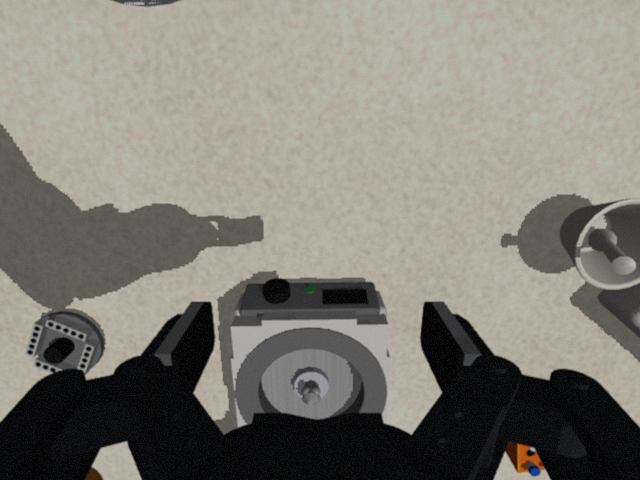

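```bash
python3 - <<'E'
from h import *
a=cv2.imread('pics/w1.png'); c=cv2.resize(a[270:430,225:400],None,fx=4.5,fy=3.7,interpolation=cv2.INTER_CUBIC) if 0 else cv2.resize(a[300:430,225:400],None,fx=4.5,fy=4.5,interpolation=cv2.INTER_CUBIC)
cv2.imwrite('pics/w1c.png',c)
E
```

```text
(no output)
```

View pics/w1c.png

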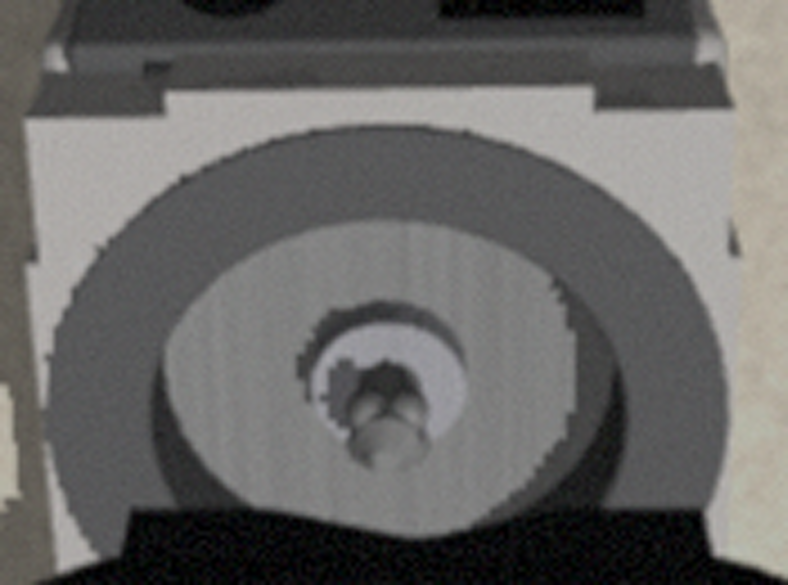

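```bash
python3 - <<'E'
from h import *
m={'fovy': 67.83591722269435, 'cx': 317.1577039009347, 'cy': 237.01174117803, 'eye': np.array([0.21455616, 0.15814642, 0.37238186]), 'orientation': np.array([0.10878216, 0.69921143, 0.69855491, 0.10625847])}
P=lambda u,v,z: onz(m,225+u/4.5-.4,300+v/4.5-.4,z)
for a in [(389.5,388,.064),(388,445,.087),(45,400,.077),(730,400,.077),(388,125,.077),(400,219,.077),(152,400,.077),(628,400,.077),(165,110,.077),(595,88,.077),(312,385,.064),(467,385,.064),(390,323,.064)]: print(a,P(*a))
E
```

```text
(389.5, 388, 0.064) [0.47447962 0.15046207 0.064     ]
(388, 445, 0.087) [0.47004529 0.15061181 0.087     ]
(45, 400, 0.077) [0.4668569  0.07399996 0.077     ]
(730, 400, 0.077) [0.4666387  0.22650619 0.077     ]
(388, 125, 0.077) [0.39699334 0.15090512 0.077     ]
(400, 219, 0.077) [0.41989517 0.15331577 0.077     ]
(152, 400, 0.077) [0.46682277 0.09785727 0.077     ]
(628, 400, 0.077) [0.46667115 0.203831   0.077     ]
(165, 110, 0.077) [0.39345062 0.10431745 0.077     ]
(595, 88, 0.077) [0.38820494 0.19398662 0.077     ]
(312, 385, 0.064) [0.47366568 0.13251147 0.064     ]
(467, 385, 0.064) [0.47361597 0.16841653 0.064     ]
(390, 323, 0.064) [0.45655647 0.15069307 0.064     ]
```

Request:
apply_moves:
  motion:
    - {"grip": 1,"dx": 0,"dy": -5,"dz": 0,"turn": 0}
    - {"grip": 1,"dx": 0,"dy": -10,"dz": 0,"turn": 0}
    - {"grip": 1,"dx": 0,"dy": -15,"dz": 0,"turn": 0}
    - {"grip": 1,"dx": 0,"dy": -20,"dz": 0,"turn": 0}
    - {"grip": 1,"dx": 0,"dy": -25,"dz": 0,"turn": 0}

```text
t: 1.65
position: [0.2888, -0.0936, 0.2329]
orientation: [0.001, 0.008, 1.0, -0.005]
contact_force: [1.5, 0.2, 0.9]
gripper_width: 0.0851
```

Request:
apply_moves:
  motion:
    - {"grip": 1,"dx": -1,"dy": -4,"dz": 1,"turn": 0}
    - {"grip": 1,"dx": -2,"dy": -8,"dz": 2,"turn": 0}
    - {"grip": 1,"dx": -3,"dy": -12,"dz": 3,"turn": 0}
    - {"grip": 1,"dx": -4,"dy": -16,"dz": 4,"turn": 0}
    - {"grip": 1,"dx": -4,"dy": -18,"dz": 4,"turn": 0}

```text
t: 2.15
position: [0.3263, -0.2769, 0.193]
orientation: [0.001, 0.01, 1.0, -0.004]
contact_force: [-0.6, 0.1, -0.7]
gripper_width: 0.0853
```

```bash
python3 - <<'E'
from h import *
print(get_state()['qpos'],get_state()['position'],get_state()['orientation'],get_state()['joint_vel'].max())
m,_=snap('wrist','w2'); print(m)
E
```

```text
[-0.69994233  0.11590876 -0.25062585  1.19766631 -0.00537136 -0.67984033] [ 0.32630997 -0.27694625  0.19300092] [ 8.34257474e-04  1.00595977e-02  9.99940357e-01 -4.17031614e-03] 0.2625924422165384
{'fovy': 67.83591722269435, 'cx': 317.1577039009347, 'cy': 237.01174117803, 'eye': array([ 0.2506776 , -0.27284274,  0.33474641]), 'orientation': array([0.11223107, 0.7053906 , 0.69209276, 0.10409563])}
```

View pics/w2.png

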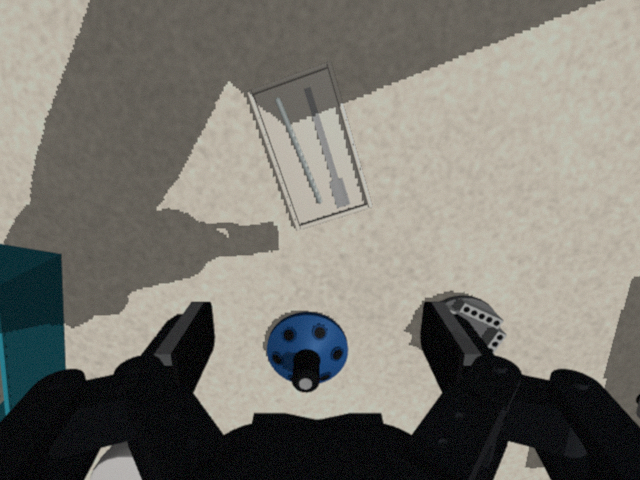

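```bash
python3 - <<'E'
from h import *
m={'fovy': 67.83591722269435, 'cx': 317.1577039009347, 'cy': 237.01174117803, 'eye': np.array([ 0.2506776 , -0.27284274,  0.33474641]), 'orientation': np.array([0.11223107, 0.7053906 , 0.69209276, 0.10409563])}
a=cv2.imread('pics/w2.png'); h=cv2.cvtColor(a,cv2.COLOR_BGR2HSV); k=cv2.inRange(h,(100,120,40),(125,255,255)); k[:, :200]=0
k=cv2.morphologyEx(k,cv2.MORPH_CLOSE,np.ones((9,9)))
n,l,s,c=cv2.connectedComponentsWithStats(k); i=1+s[1:,4].argmax(); print(s[i],c[i])
y0,x0=310,255
for v in range(310,350,5):
    r=np.where(l[v]==i)[0]; 
    if len(r): print(v,r[0],r[-1],onz(m,r[0],v,.013)[:2],onz(m,r[-1]+1,v,.013)[:2])
print('front', onz(m,307,s[i][1],.013))
cv2.imwrite('pics/w2c.png',cv2.resize(a[300:400,255:360],None,fx=6,fy=6,interpolation=cv2.INTER_CUBIC))
print('knob',onz(m,305.5,384,.062))
E
```

```text
[ 267  313   80   70 3680] [307.24782609 343.74755435]
315 293 321 [ 0.43544337 -0.30390745] [ 0.43589913 -0.27442328]
320 283 331 [ 0.44104303 -0.31436913] [ 0.4418092  -0.26431168]
325 277 337 [ 0.44676213 -0.3208242 ] [ 0.44771092 -0.25820693]
330 273 341 [ 0.45256958 -0.32527705] [ 0.45363699 -0.25410405]
335 270 343 [ 0.45845035 -0.32873561] [ 0.45958872 -0.25203095]
340 268 345 [ 0.46440505 -0.33118474] [ 0.465598  -0.2499378]
345 267 346 [ 0.47043428 -0.33260916] [ 0.47165049 -0.24886873]
front [ 0.43337682 -0.28960176  0.013     ]
knob [ 0.47920521 -0.29056739  0.062     ]
```

View pics/w2c.png

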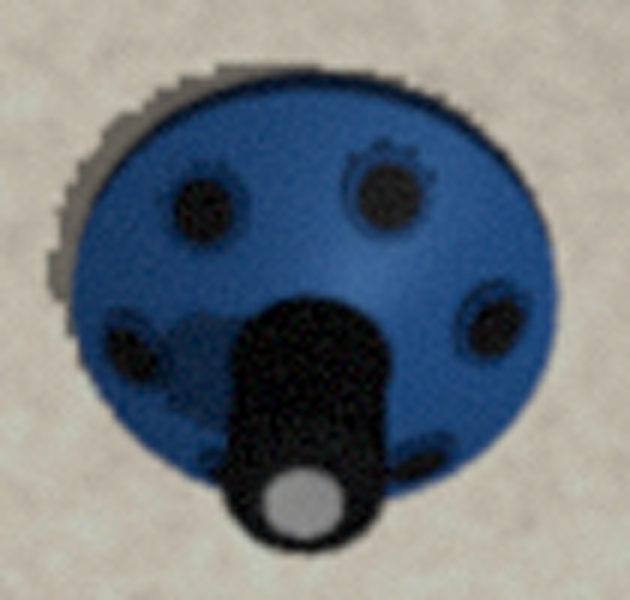

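Request:
apply_moves:
  motion:
    - {"grip": 1,"dx": -4,"dy": -0.3,"dz": 1,"turn": -0.5}
    - {"grip": 1,"dx": -8,"dy": -0.6,"dz": 3,"turn": -1.1}
    - {"grip": 1,"dx": -12,"dy": -0.8,"dz": 5,"turn": -1.1}
    - {"grip": 1,"dx": -15.1,"dy": -1.0,"dz": 7,"turn": -1.1}
    - {"grip": 1,"dx": -15.1,"dy": -1.0,"dz": 8,"turn": -1.1}

```text
t: 2.7
position: [0.4803, -0.2915, 0.1113]
orientation: [0.001, 0.0, 1.0, -0.005]
contact_force: [-0.9, 0.5, -0.1]
gripper_width: 0.0854
```

Request:
apply_moves:
  motion:
    - {"grip": 1,"dx": 0,"dy": 0,"dz": 0,"turn": 0}
    - {"grip": 1,"dx": 0,"dy": 0,"dz": 0,"turn": 0}
    - {"grip": 1,"dx": 0,"dy": 0,"dz": 0,"turn": 0}
    - {"grip": 1,"dx": 0,"dy": 0,"dz": 0,"turn": 0}
    - {"grip": 1,"dx": 0,"dy": 0,"dz": 0,"turn": 0}

```text
t: 3.2
position: [0.4802, -0.2919, 0.1126]
orientation: [0.001, 0.001, 1.0, -0.005]
contact_force: [0.2, -0.1, -0.4]
gripper_width: 0.0854
```

```bash
python3 - <<'E'
from h import *
s=get_state()
print(s['qpos'],s['position'],s['orientation'],s['joint_vel'])
m,_=snap('wrist','w3');print(proj(m,[.477,-.2905,.062]))
E
```

```text
[-0.54222542  0.43237252 -0.04058473  1.09004391 -0.00734637 -0.5406011 ] [ 0.4801868  -0.29189569  0.11255507] [ 1.44717271e-03  8.26467414e-04  9.99985317e-01 -5.15641139e-03] [ 0.00140257  0.00681795 -0.00014084 -0.00095142  0.00154178 -0.00225397]
[318.25147897 255.87316435]
```

View pics/w3.png

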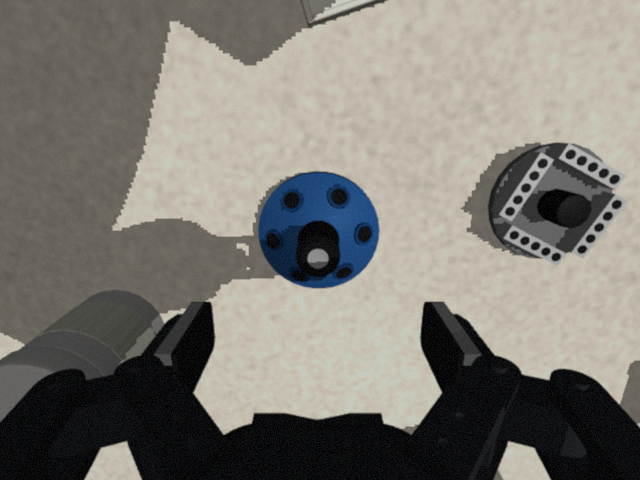

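Request:
apply_moves:
  motion:
    - {"grip": 1,"dx": 0.2,"dy": 0.15,"dz": 1.5,"turn": 0}
    - {"grip": 1,"dx": 0.22,"dy": 0.2,"dz": 3.5,"turn": 0}
    - {"grip": 1,"dx": 0.22,"dy": 0.22,"dz": 5.5,"turn": 0}
    - {"grip": 1,"dx": 0.22,"dy": 0.22,"dz": 7.2,"turn": 0}
    - {"grip": 1,"dx": 0.22,"dy": 0.22,"dz": 8.15,"turn": 0}

```text
t: 3.75
position: [0.4774, -0.2902, 0.0298]
orientation: [0.001, 0.001, 1.0, -0.005]
contact_force: [-0.0, -0.1, -0.4]
gripper_width: 0.0855
```

Request:
apply_moves:
  motion:
    - {"grip": 0.6,"dx": 0,"dy": 0,"dz": 0,"turn": 0}
    - {"grip": 0.3,"dx": 0,"dy": 0,"dz": 0,"turn": 0}
    - {"grip": 0,"dx": 0,"dy": 0,"dz": 0,"turn": 0}
    - {"grip": 0,"dx": 0,"dy": 0,"dz": 0,"turn": 0}
    - {"grip": 0,"dx": 0,"dy": 0,"dz": 0,"turn": 0}

```text
t: 4.25
position: [0.4781, -0.2907, 0.0309]
orientation: [0.002, 0.001, 1.0, -0.005]
contact_force: [-0.1, -1.0, 2.4]
gripper_width: 0.0249
```

```bash
python3 - <<'E'
from h import *
s=get_state()
print(s['qpos'],s['position'],s['orientation'],s['contact_force'],s['gripper_width'])
m,_=snap('wrist','w4')
E
```

```text
[-0.54229765  0.51440195 -0.14802146  0.90036832 -0.00741644 -0.5403099 ] [ 0.47805824 -0.29068533  0.03086743] [ 0.00151943  0.0010087   0.99998461 -0.00524023] [-0.10106413 -1.03163533  2.39104051] 0.024933150896249874
```

View pics/w4.png

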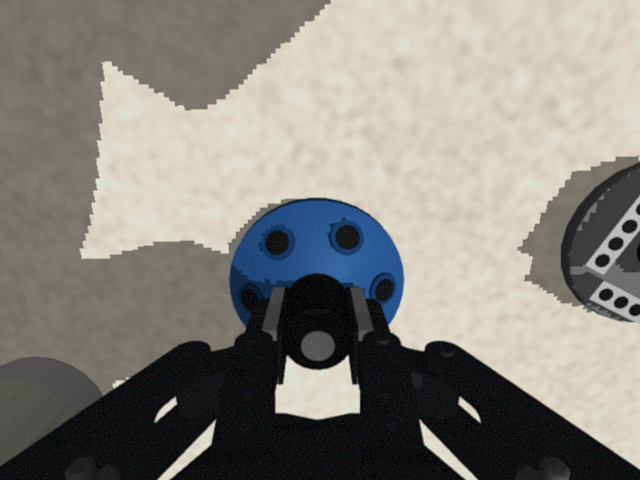

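```bash
python3 - <<'E'
from h import *
m=camera_model('wrist')
a=cv2.imread('pics/w4.png')
g=cv2.cvtColor(a,cv2.COLOR_BGR2GRAY); k=cv2.inRange(g[325:365,295:340],70,255); M=cv2.moments(k,True); u,v=295+M['m10']/M['m00'],325+M['m01']/M['m00']; print(u,v,M['m00'])
print(onz(m,u,v,.062))
h=cv2.cvtColor(a,cv2.COLOR_BGR2HSV); b=cv2.inRange(h,(100,120,40),(125,255,255))
ys,xs=np.where(b); print(onz(m,317,ys.min(),.013))
for v in (250,260,270,280): r=np.where(b[v])[0]; print(v,onz(m,r[0],v,.013),onz(m,r[-1]+1,v,.013))
E
```

```text
317.33734939759034 345.9156626506024 747.0
[ 0.478631   -0.28901348  0.062     ]
[ 0.43499384 -0.28957503  0.013     ]
250 [ 0.45962674 -0.328185    0.013     ] [ 0.45950917 -0.25175742  0.013     ]
260 [ 0.46472976 -0.32999481  0.013     ] [ 0.46457838 -0.24951934  0.013     ]
270 [ 0.46992691 -0.33135222  0.013     ] [ 0.46974148 -0.24820215  0.013     ]
280 [ 0.47522033 -0.33224436  0.013     ] [ 0.47500207 -0.24783102  0.013     ]
```

Request:
apply_moves:
  motion:
    - {"grip": 0,"dx": 0,"dy": 0,"dz": -1,"turn": 0}
    - {"grip": 0,"dx": 0,"dy": 0,"dz": -3,"turn": 0}
    - {"grip": 0,"dx": 0,"dy": 0,"dz": -6,"turn": 0}
    - {"grip": 0,"dx": 0,"dy": 0,"dz": -9,"turn": 0}
    - {"grip": 0,"dx": 0,"dy": 0,"dz": -12,"turn": 0}

```text
t: 4.8
position: [0.4773, -0.2891, 0.1523]
orientation: [0.001, 0.001, 1.0, -0.005]
contact_force: [0.8, 0.1, -0.8]
gripper_width: 0.0245
```

Request:
apply_moves:
  motion:
    - {"grip": 0,"dx": 0,"dy": 2,"dz": -2,"turn": 0}
    - {"grip": 0,"dx": 0,"dy": 6,"dz": -4,"turn": 0}
    - {"grip": 0,"dx": 0,"dy": 10,"dz": -6,"turn": 0}
    - {"grip": 0,"dx": 0,"dy": 14,"dz": -6,"turn": 0}
    - {"grip": 0,"dx": 0,"dy": 18,"dz": -6,"turn": 0}

```text
t: 5.3
position: [0.4776, -0.1071, 0.2119]
orientation: [0.002, 0.001, 1.0, -0.005]
contact_force: [0.3, 0.8, -0.7]
gripper_width: 0.0245
```

Request:
apply_moves:
  motion:
    - {"grip": 0,"dx": 0,"dy": 4,"dz": 0,"turn": 0}
    - {"grip": 0,"dx": 0,"dy": 8,"dz": 0,"turn": 0}
    - {"grip": 0,"dx": 0,"dy": 12,"dz": 0,"turn": 0}
    - {"grip": 0,"dx": 0,"dy": 15,"dz": 0,"turn": 0}
    - {"grip": 0,"dx": 0,"dy": 16,"dz": 0,"turn": 0}

```text
t: 5.8
position: [0.4774, 0.0555, 0.2106]
orientation: [0.002, -0.001, 1.0, -0.005]
contact_force: [0.4, -0.8, -1.6]
gripper_width: 0.0244
```

Request:
apply_moves:
  motion:
    - {"grip": 0,"dx": 0,"dy": 0,"dz": 0,"turn": 0}
    - {"grip": 0,"dx": 0,"dy": 0,"dz": 0,"turn": 0}
    - {"grip": 0,"dx": 0,"dy": 0,"dz": 0,"turn": 0}
    - {"grip": 0,"dx": 0,"dy": 0,"dz": 0,"turn": 0}
    - {"grip": 0,"dx": 0,"dy": 0,"dz": 0,"turn": 0}

```text
t: 6.3
position: [0.4775, 0.0546, 0.2106]
orientation: [0.002, 0.0, 1.0, -0.005]
contact_force: [0.5, 0.5, -2.1]
gripper_width: 0.0247
```

```bash
python3 - <<'E'
from h import *
s=get_state()
print(s['qpos'],s['position'],s['orientation'],s['contact_force'],s['gripper_width'])
m,_=snap('wrist','w5');print(m)
snap('side','s5')
E
```

```text
[ 0.12025267  0.20997773 -0.08910271  1.26837579 -0.01023592  0.12058855] [0.4774595  0.054565   0.21060524] [ 2.27274728e-03  1.76483889e-04  9.99985493e-01 -4.88024608e-03] [ 0.49917349  0.46438537 -2.06510607] 0.024671802775275233
{'fovy': 67.83591722269435, 'cx': 317.1577039009347, 'cy': 237.01174117803, 'eye': array([0.40141048, 0.05732699, 0.35214868]), 'orientation': array([0.11272951, 0.698289  , 0.69893784, 0.10569021])}
```

View pics/w5.png

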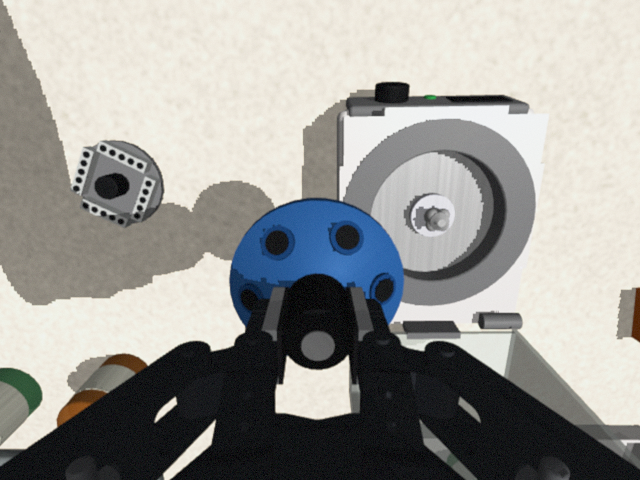

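View pics/s5.png

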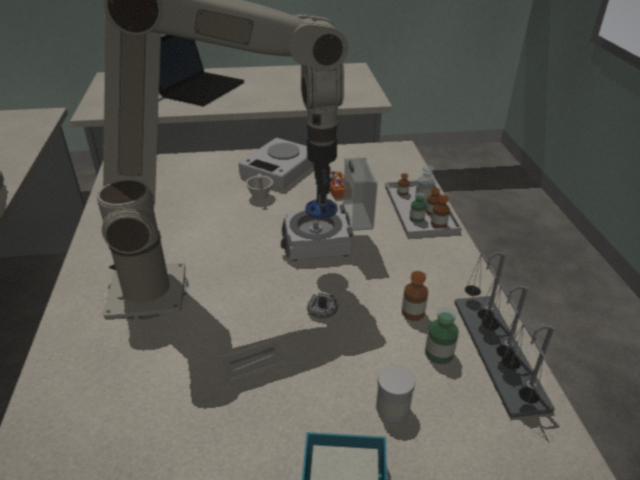

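```bash
python3 - <<'E'
from h import *
a=cv2.imread('pics/w5.png'); cv2.imwrite('pics/w5c.png',cv2.resize(a[180:255,390:480],None,fx=8,fy=8,interpolation=cv2.INTER_CUBIC))
cv2.imwrite('pics/w5d.png',cv2.resize(a[90:340,330:560],None,fx=2.4,fy=2.4,interpolation=cv2.INTER_CUBIC))
E
```

```text
(no output)
```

View pics/w5c.png

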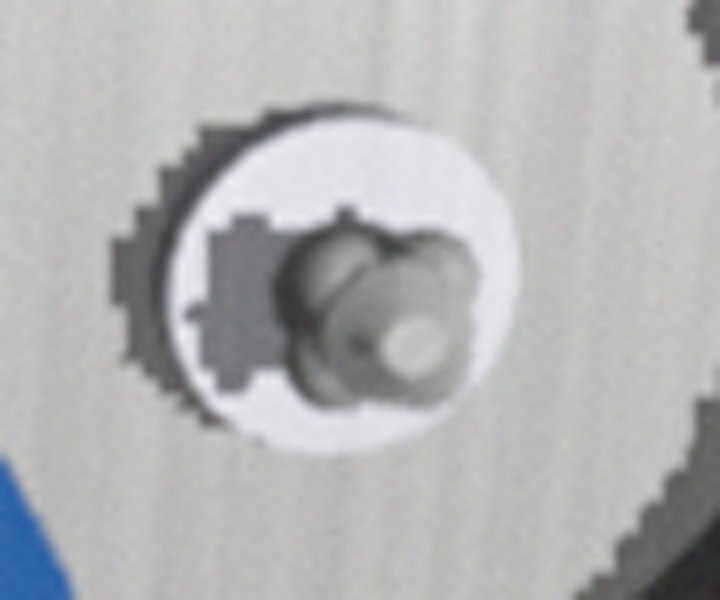

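View pics/w5d.png

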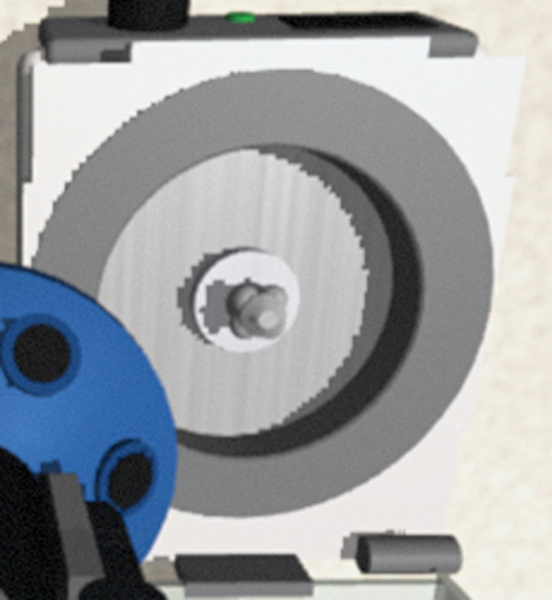

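```bash
python3 - <<'E'
from h import *
m=camera_model('wrist')
for u,v,z in [(412,345,.087),(343,285,.064)]: print(onz(m,390+u/8-.45,180+v/8-.45,z))
P=lambda u,v,z=.077: onz(m,330+u/2.4-.3,90+v/2.4-.3,z)
print('ring',P(280,69),P(240,517),P(493,285))
print('bowl',P(260,142),P(230,458),P(423,285))
print('front',P(130,40),P(430,55),'knobtop',onz(m,317.34,345.9,.2106+.0311))
E
```

```text
[0.47453275 0.15003967 0.087     ]
[0.47445332 0.1502572  0.064     ]
ring [0.39851279 0.14907947 0.077     ] [0.55073913 0.15155457 0.077     ] [0.465531   0.22583693 0.077     ]
bowl [0.42009664 0.14524411 0.077     ] [0.52768053 0.1458557  0.077     ] [0.46558168 0.20307862 0.077     ]
front [0.39020913 0.10311315 0.077     ] [0.39451048 0.19377128 0.077     ] knobtop [0.47797769 0.0565505  0.2417    ]
```

Request:
apply_moves:
  motion:
    - {"grip": 0,"dx": 0.2,"dy": 2.5,"dz": 0,"turn": 0}
    - {"grip": 0,"dx": 0.38,"dy": 6,"dz": 0,"turn": 0}
    - {"grip": 0,"dx": 0.38,"dy": 8.5,"dz": 1,"turn": 0}
    - {"grip": 0,"dx": 0.38,"dy": 9.6,"dz": 3,"turn": 0}
    - {"grip": 0,"dx": 0.38,"dy": 9.6,"dz": 5,"turn": 0}

```text
t: 6.9
position: [0.4744, 0.152, 0.1594]
orientation: [0.003, -0.001, 1.0, -0.004]
contact_force: [0.8, -0.3, -2.0]
gripper_width: 0.0243
```

Request:
apply_moves:
  motion:
    - {"grip": 0,"dx": 0,"dy": 0,"dz": 0,"turn": 0}
    - {"grip": 0,"dx": 0,"dy": 0,"dz": 0,"turn": 0}
    - {"grip": 0,"dx": 0,"dy": 0,"dz": 0,"turn": 0}
    - {"grip": 0,"dx": 0,"dy": 0,"dz": 0,"turn": 0}
    - {"grip": 0,"dx": 0,"dy": 0,"dz": 0,"turn": 0}

```text
t: 7.4
position: [0.475, 0.1519, 0.1604]
orientation: [0.004, -0.001, 1.0, -0.004]
contact_force: [-0.1, -0.2, -1.0]
gripper_width: 0.0243
```

```bash
python3 - <<'E'
from h import *
s=get_state()
print(s['qpos'],s['position'],s['orientation'],s['contact_force'],s['gripper_width'])
m,_=snap('wrist','w6');print(m)
print('bowl/deck centre', proj(m,[.4745,.1502,.077]),'front edge',proj(m,[.39,.15,.077]))
m,a=snap('side','s6')
print(proj(m,[.474,.15,.064]))
cv2.imwrite('pics/s6c.png',cv2.cvtColor(cv2.resize(a[140:270,250:410],None,fx=4.5,fy=4.5,interpolation=cv2.INTER_CUBIC),cv2.COLOR_RGB2BGR))
E
```

```text
[ 0.31580344  0.27730835 -0.13606753  1.15248517 -0.01022503  0.31385135] [0.4749963  0.15193485 0.16037422] [ 3.92941150e-03 -9.63414734e-04  9.99983423e-01 -4.09710050e-03] [-0.13317077 -0.2272675  -0.99884527] 0.024315618538308603
{'fovy': 67.83591722269435, 'cx': 317.1577039009347, 'cy': 237.01174117803, 'eye': array([0.39848019, 0.15429361, 0.30166862]), 'orientation': array([0.11322471, 0.69739897, 0.69946583, 0.10752856])}
bowl/deck centre [313.65574768 241.55801842] front edge [313.1182687  106.23195118]
[315.46615062 226.38898957]
```

View pics/w6.png

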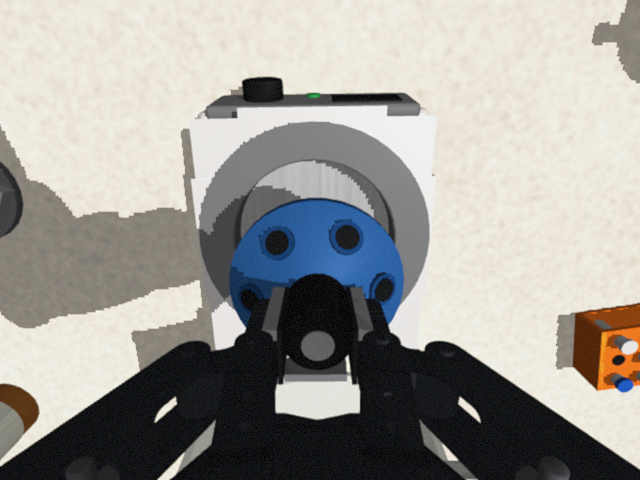

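View pics/s6c.png

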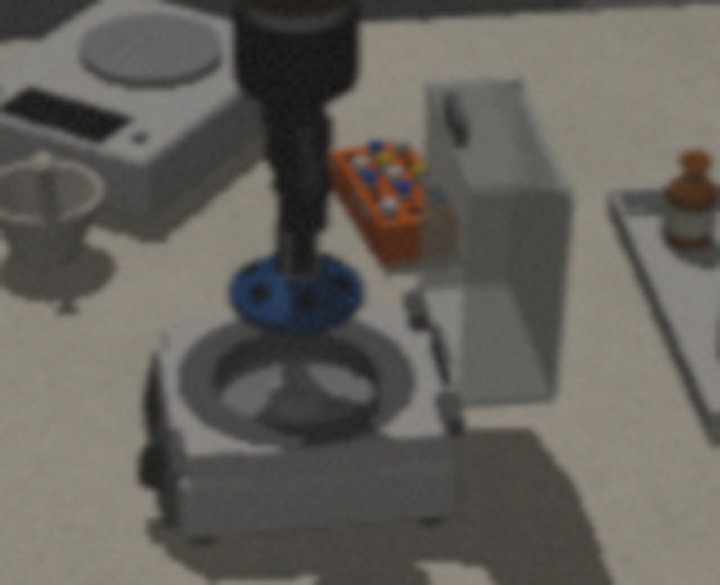

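Request:
apply_moves:
  motion:
    - {"grip": 0,"dx": 0.13,"dy": -0.16,"dz": 0.5,"turn": 0}
    - {"grip": 0,"dx": 0.13,"dy": -0.16,"dz": 1.5,"turn": 0}
    - {"grip": 0,"dx": 0.13,"dy": -0.16,"dz": 2.5,"turn": 0}
    - {"grip": 0,"dx": 0.13,"dy": -0.16,"dz": 3.4,"turn": 0}
    - {"grip": 0,"dx": 0.13,"dy": -0.16,"dz": 3.8,"turn": 0}

```text
t: 8.0
position: [0.4727, 0.1497, 0.1202]
orientation: [0.002, -0.001, 1.0, -0.005]
contact_force: [-0.1, -0.1, -1.9]
gripper_width: 0.0245
```

Request:
apply_moves:
  motion:
    - {"grip": 0,"dx": 0,"dy": 0,"dz": 0,"turn": 0}
    - {"grip": 0,"dx": 0,"dy": 0,"dz": 0,"turn": 0}
    - {"grip": 0,"dx": 0,"dy": 0,"dz": 0,"turn": 0}
    - {"grip": 0,"dx": 0,"dy": 0,"dz": 0,"turn": 0}
    - {"grip": 0,"dx": 0,"dy": 0,"dz": 0,"turn": 0}

```text
t: 8.5
position: [0.473, 0.1498, 0.1206]
orientation: [0.003, -0.001, 1.0, -0.004]
contact_force: [0.1, 0.9, -2.0]
gripper_width: 0.0247
```

```bash
python3 - <<'E'
from h import *
s=get_state()
print(s['position'],s['orientation'],s['contact_force'],s['wrist_torque'])
m,a=snap('wrist','w7')
b=cv2.cvtColor(a,cv2.COLOR_RGB2BGR); cv2.imwrite('pics/w7c.png',cv2.resize(b[60:360,170:470],None,fx=2,fy=2,interpolation=cv2.INTER_CUBIC))
print(m)
print(proj(m,[.4745,.1497,.077]))
E
```

```text
[0.47297657 0.14980994 0.1206447 ] [ 0.00267272 -0.00108946  0.99998575 -0.00449203] [ 0.08421222  0.89263024 -2.01700937] [ 0.01711012  0.04228671 -0.00585651]
{'fovy': 67.83591722269435, 'cx': 317.1577039009347, 'cy': 237.01174117803, 'eye': array([0.39679058, 0.15225765, 0.26211347]), 'orientation': array([0.11258559, 0.69741293, 0.69973714, 0.10633732])}
[315.38512957 267.97951317]
```

View pics/w7c.png

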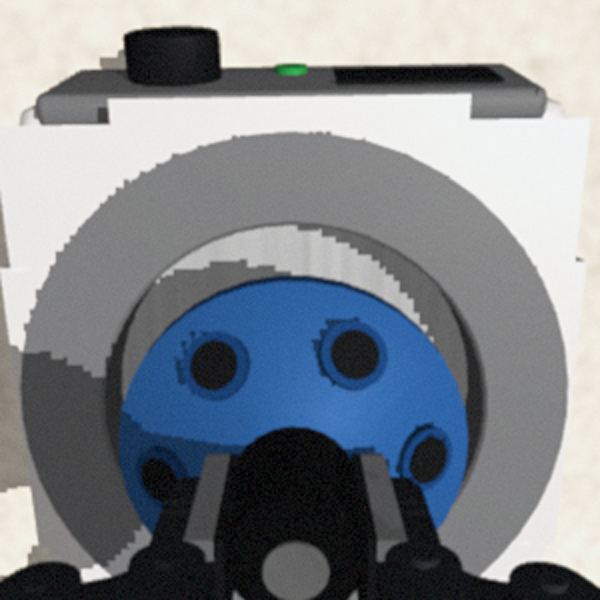

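Request:
apply_moves:
  motion:
    - {"grip": 0,"dx": -0.1,"dy": 0,"dz": 0,"turn": 0}
    - {"grip": 0,"dx": -0.1,"dy": 0,"dz": 0.2,"turn": 0}
    - {"grip": 0,"dx": -0.1,"dy": 0,"dz": 0.4,"turn": 0}
    - {"grip": 0,"dx": -0.1,"dy": 0,"dz": 0.6,"turn": 0}
    - {"grip": 0,"dx": -0.1,"dy": 0,"dz": 0.6,"turn": 0}

```text
t: 9.05
position: [0.4736, 0.1496, 0.1141]
orientation: [0.002, -0.001, 1.0, -0.005]
contact_force: [-0.5, -0.4, -1.1]
gripper_width: 0.0246
```

Request:
apply_moves:
  motion:
    - {"grip": 0,"dx": 0,"dy": 0,"dz": 0.1,"turn": 0}
    - {"grip": 0,"dx": 0,"dy": 0,"dz": 0.2,"turn": 0}
    - {"grip": 0,"dx": 0,"dy": 0,"dz": 0.3,"turn": 0}
    - {"grip": 0,"dx": 0,"dy": 0,"dz": 0.4,"turn": 0}
    - {"grip": 0,"dx": 0,"dy": 0,"dz": 0.4,"turn": 0}

```text
t: 9.55
position: [0.4735, 0.1495, 0.11]
orientation: [0.002, -0.001, 1.0, -0.005]
contact_force: [-0.0, 0.9, -1.2]
gripper_width: 0.0242
```

Request:
apply_moves:
  motion:
    - {"grip": 0,"dx": 0,"dy": 0,"dz": 0.1,"turn": 0}
    - {"grip": 0,"dx": 0,"dy": 0,"dz": 0.2,"turn": 0}
    - {"grip": 0,"dx": 0,"dy": 0,"dz": 0.3,"turn": 0}
    - {"grip": 0,"dx": 0,"dy": 0,"dz": 0.4,"turn": 0}
    - {"grip": 0,"dx": 0,"dy": 0,"dz": 0.4,"turn": 0}

```text
t: 10.05
position: [0.4743, 0.1498, 0.1065]
orientation: [0.003, -0.001, 1.0, -0.004]
contact_force: [1.2, 0.9, 1.7]
gripper_width: 0.0248
```

```bash
python3 -c "
from h import *
for i in range(3):
  s=get_state(); print(s['position'],s['contact_force'],s['wrist_torque'])"
```

```text
[0.4742999  0.14978567 0.1065446 ] [1.17744666 0.87567349 1.67589828] [ 0.25880451 -0.33971816 -0.01346013]
[0.4742999  0.14978567 0.1065446 ] [1.17744666 0.87567349 1.67589828] [ 0.25880451 -0.33971816 -0.01346013]
[0.4742999  0.14978567 0.1065446 ] [1.17744666 0.87567349 1.67589828] [ 0.25880451 -0.33971816 -0.01346013]
```

Request:
apply_moves:
  motion:
    - {"grip": 0,"dx": 0,"dy": 0,"dz": 0.1,"turn": 0}
    - {"grip": 0,"dx": 0,"dy": 0,"dz": 0.2,"turn": 0}
    - {"grip": 0,"dx": 0,"dy": 0,"dz": 0.3,"turn": 0}
    - {"grip": 0,"dx": 0,"dy": 0,"dz": 0.4,"turn": 0}
    - {"grip": 0,"dx": 0,"dy": 0,"dz": 0.4,"turn": 0}

```text
t: 10.55
position: [0.475, 0.1499, 0.1042]
orientation: [0.004, -0.001, 1.0, -0.004]
contact_force: [-1.0, -0.7, 9.8]
gripper_width: 0.0245
```

Request:
apply_moves:
  motion:
    - {"grip": 0,"dx": 0,"dy": 0,"dz": 0.1,"turn": 0}
    - {"grip": 0,"dx": 0,"dy": 0,"dz": 0.2,"turn": 0}
    - {"grip": 0,"dx": 0,"dy": 0,"dz": 0.3,"turn": 0}
    - {"grip": 0,"dx": 0,"dy": 0,"dz": 0.3,"turn": 0}
    - {"grip": 0,"dx": 0,"dy": 0,"dz": 0.3,"turn": 0}

```text
t: 11.05
position: [0.4752, 0.1499, 0.1027]
orientation: [0.005, -0.001, 1.0, -0.004]
contact_force: [-2.7, -1.6, 10.9]
gripper_width: 0.0243
```

Request:
apply_moves:
  motion:
    - {"grip": 0,"dx": 0.1,"dy": -0.05,"dz": 0.1,"turn": 0}
    - {"grip": 0,"dx": 0.1,"dy": -0.05,"dz": 0.2,"turn": 0}
    - {"grip": 0,"dx": 0.1,"dy": -0.05,"dz": 0.3,"turn": 0}
    - {"grip": 0,"dx": 0.1,"dy": -0.05,"dz": 0.3,"turn": 0}
    - {"grip": 0,"dx": 0.1,"dy": -0.05,"dz": 0.3,"turn": 0}

```text
t: 11.55
position: [0.4747, 0.1496, 0.1009]
orientation: [0.006, -0.001, 1.0, -0.004]
contact_force: [-0.9, -0.3, 7.9]
gripper_width: 0.0245
```

```bash
python3 -c "
from h import *
s=get_state(); print(s['position'],s['contact_force'],s['wrist_torque'],s['orientation'])
m,a=snap('wrist','w8')"
```

```text
[0.47473368 0.14964843 0.10091794] [-0.86337048 -0.312771    7.87610762] [ 0.06989605  0.20979208 -0.01249478] [ 0.00557876 -0.00109911  0.99997751 -0.00355543]
```

View pics/w8.png

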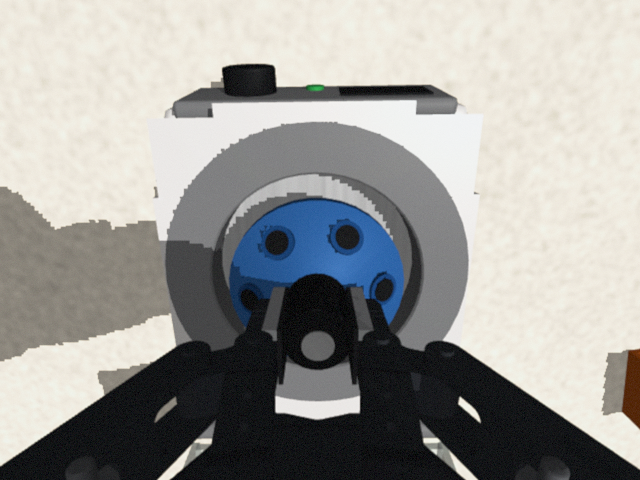

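Request:
apply_moves:
  motion:
    - {"grip": 0,"dx": 0.03,"dy": 0,"dz": 0.1,"turn": 0}
    - {"grip": 0,"dx": 0.03,"dy": 0,"dz": 0.2,"turn": 0}
    - {"grip": 0,"dx": 0.03,"dy": 0,"dz": 0.3,"turn": 0}
    - {"grip": 0,"dx": 0.03,"dy": 0,"dz": 0.3,"turn": 0}
    - {"grip": 0,"dx": 0.03,"dy": 0,"dz": 0.3,"turn": 0}

```text
t: 12.1
position: [0.4738, 0.1493, 0.0964]
orientation: [0.004, -0.001, 1.0, -0.004]
contact_force: [3.1, 0.9, -10.3]
gripper_width: 0.0241
```

Request:
apply_moves:
  motion:
    - {"grip": 0,"dx": 0,"dy": 0,"dz": 0.1,"turn": 0}
    - {"grip": 0,"dx": 0,"dy": 0,"dz": 0.2,"turn": 0}
    - {"grip": 0,"dx": 0,"dy": 0,"dz": 0.3,"turn": 0}
    - {"grip": 0,"dx": 0,"dy": 0,"dz": 0.3,"turn": 0}
    - {"grip": 0,"dx": 0,"dy": 0,"dz": 0.3,"turn": 0}

```text
t: 12.6
position: [0.4739, 0.1493, 0.0944]
orientation: [0.005, -0.001, 1.0, -0.004]
contact_force: [-2.2, -1.4, 5.8]
gripper_width: 0.0243
```

Request:
apply_moves:
  motion:
    - {"grip": 0,"dx": 0,"dy": 0,"dz": 0.05,"turn": 0}
    - {"grip": 0,"dx": 0,"dy": 0,"dz": 0.1,"turn": 0}
    - {"grip": 0,"dx": 0,"dy": 0,"dz": 0.15,"turn": 0}
    - {"grip": 0,"dx": 0,"dy": 0,"dz": 0.15,"turn": 0}
    - {"grip": 0,"dx": 0,"dy": 0,"dz": 0.15,"turn": 0}

```text
t: 13.1
position: [0.4743, 0.1494, 0.094]
orientation: [0.006, -0.001, 1.0, -0.004]
contact_force: [-2.7, -1.8, 8.7]
gripper_width: 0.0245
```

Request:
apply_moves:
  motion:
    - {"grip": 0,"dx": 0.05,"dy": -0.03,"dz": 0.1,"turn": 0}
    - {"grip": 0,"dx": 0.05,"dy": -0.03,"dz": 0.2,"turn": 0}
    - {"grip": 0,"dx": 0.05,"dy": -0.03,"dz": 0.27,"turn": 0}
    - {"grip": 0,"dx": 0.05,"dy": -0.03,"dz": 0.27,"turn": 0}
    - {"grip": 0,"dx": 0.05,"dy": -0.03,"dz": 0.27,"turn": 0}

```text
t: 13.6
position: [0.4746, 0.1495, 0.0936]
orientation: [0.007, -0.001, 1.0, -0.003]
contact_force: [-4.0, -1.9, 15.7]
gripper_width: 0.0245
```

```bash
python3 -c "
from h import *
s=get_state(); print(s['position'],s['contact_force'],s['wrist_torque'],s['orientation'])
m,a=snap('wrist','w9')
s=get_state(); print(s['position'],s['contact_force'])
m,a=snap('side','s9')
cv2.imwrite('pics/s9c.png',cv2.cvtColor(cv2.resize(a[140:270,250:410],None,fx=4.5,fy=4.5,interpolation=cv2.INTER_CUBIC),cv2.COLOR_RGB2BGR))
s=get_state(); print(s['position'],s['contact_force'])
"
```

```text
[0.47463339 0.14945893 0.09359909] [-3.98420454 -1.91208705 15.70937924] [-0.2318078   1.05547071  0.05941372] [ 0.00693544 -0.00110981  0.99997081 -0.00300861]
[0.47463761 0.14946378 0.0936057 ] [-4.65957907 -1.97468615 15.65322589]
[0.47462613 0.149459   0.09357825] [-4.29979928 -2.05167273 15.13659564]
```

View pics/w9.png

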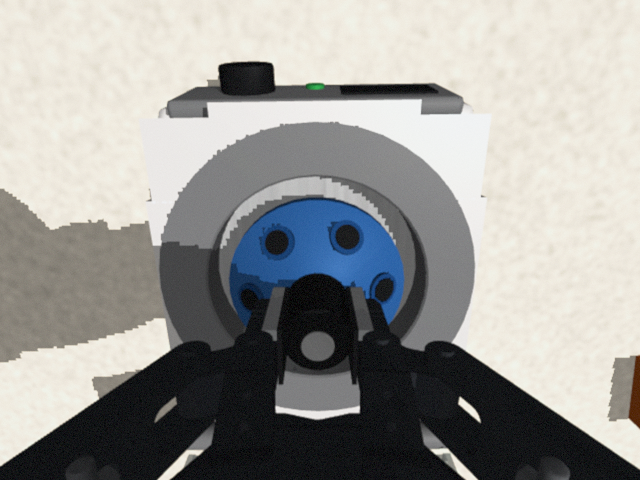

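View pics/s9c.png

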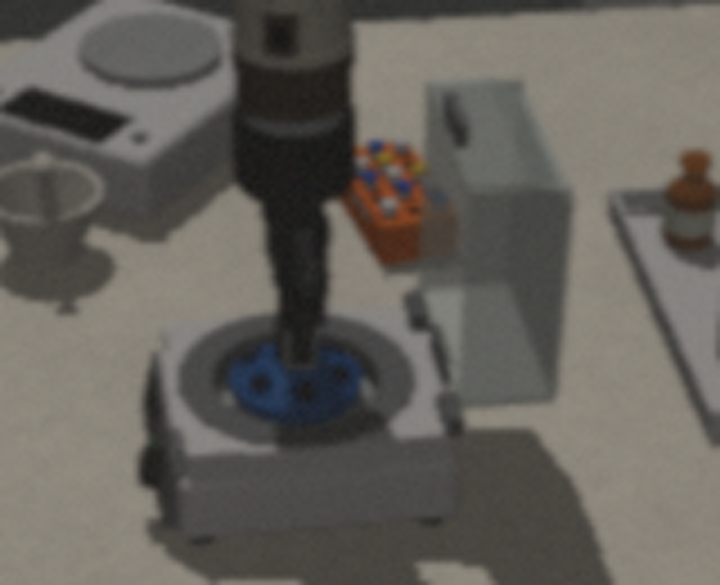

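Request:
apply_moves:
  motion:
    - {"grip": 0,"dx": 0,"dy": 0,"dz": 0,"turn": 0}
    - {"grip": 0,"dx": 0,"dy": 0,"dz": -0.05,"turn": 0}
    - {"grip": 0.55,"dx": 0,"dy": 0,"dz": -0.05,"turn": 0}
    - {"grip": 0.55,"dx": 0,"dy": 0,"dz": -0.05,"turn": 0}
    - {"grip": 0.55,"dx": 0,"dy": 0,"dz": -0.05,"turn": 0}

```text
t: 14.2
position: [0.4743, 0.1494, 0.0935]
orientation: [0.006, -0.001, 1.0, -0.003]
contact_force: [0.1, 0.4, 0.4]
gripper_width: 0.0467
```

```bash
python3 -c "
from h import *
s=get_state(); print(s['position'],s['contact_force'],s['wrist_torque'],s['orientation'],s['gripper_width'])
m,a=snap('wrist','w10');print(m)
"
```

```text
[0.47433225 0.14939326 0.09352727] [0.06515766 0.38284167 0.44655503] [ 0.04223769  0.01875084 -0.00123093] [ 0.00645412 -0.00112723  0.99997352 -0.00316785] 0.04672163049579629
{'fovy': 67.83591722269435, 'cx': 317.1577039009347, 'cy': 237.01174117803, 'eye': array([0.39709192, 0.15144774, 0.23441352]), 'orientation': array([0.11430664, 0.69710719, 0.69920787, 0.10992686])}
```

View pics/w10.png

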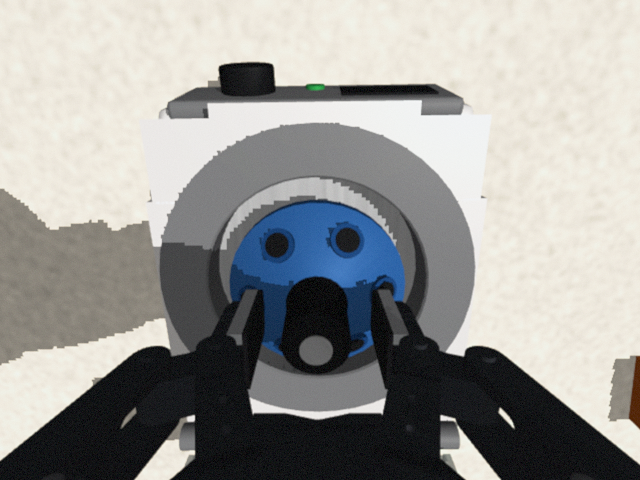

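Request:
apply_moves:
  motion:
    - {"grip": 0.55,"dx": -0.04,"dy": 0,"dz": -0.2,"turn": 0}
    - {"grip": 0.3,"dx": -0.04,"dy": 0,"dz": -0.2,"turn": 0}
    - {"grip": 0,"dx": -0.04,"dy": 0,"dz": -0.2,"turn": 0}
    - {"grip": 0,"dx": -0.04,"dy": 0,"dz": -0.2,"turn": 0}
    - {"grip": 0,"dx": -0.04,"dy": 0,"dz": -0.2,"turn": 0}

```text
t: 14.75
position: [0.4749, 0.1494, 0.0958]
orientation: [0.007, -0.001, 1.0, -0.003]
contact_force: [-0.3, -1.4, 2.6]
gripper_width: 0.0247
```

```bash
python3 -c "
from h import *
for i in range(2):
  s=get_state(); print(s['position'],s['contact_force'],s['wrist_torque'],s['orientation'],s['gripper_width'])
  m,a=snap('wrist','w11')
"
```

```text
[0.47489402 0.149395   0.09577638] [-0.26863121 -1.40701485  2.63210742] [-0.06224455  0.06838394  0.00093172] [ 0.00670687 -0.00109559  0.99997195 -0.00314935] 0.024719678538425785
[0.47489744 0.14938388 0.09577669] [-0.0100094  -0.3619265   2.08148076] [-0.04959234  0.05514672  0.03554135] [ 0.00669362 -0.00109149  0.99997203 -0.00315174] 0.024344791699909524
```

Request:
apply_moves:
  motion:
    - {"grip": 0,"dx": 0,"dy": 0,"dz": -0.04,"turn": 0}
    - {"grip": 0,"dx": 0,"dy": 0,"dz": -0.08,"turn": 0}
    - {"grip": 0,"dx": 0,"dy": 0,"dz": -0.12,"turn": 0}
    - {"grip": 0,"dx": 0,"dy": 0,"dz": -0.16,"turn": 0}
    - {"grip": 0,"dx": 0,"dy": 0,"dz": -0.16,"turn": 0}

```text
t: 15.35
position: [0.4743, 0.1492, 0.0968]
orientation: [0.006, -0.001, 1.0, -0.003]
contact_force: [-0.9, -0.4, -4.1]
gripper_width: 0.0242
```

```bash
python3 -c "
from h import *
for i in range(3):
  s=get_state(); print(s['position'],s['contact_force'],s['wrist_torque'],s['orientation'][:1])
  snapshot('wrist')
"
```

```text
[0.47429943 0.14924043 0.09682285] [-0.93124839 -0.36890058 -4.07171119] [-0.03538555  0.05932784  0.04818962] [0.00600333]
[0.47432012 0.14922836 0.09686044] [ 0.08496045 -0.6438157  -3.50029669] [-0.09290328  0.11546622 -0.03529037] [0.00604437]
[0.47432021 0.14923789 0.09687032] [-0.17449504 -0.71611418 -4.5335259 ] [-0.0891651   0.09050314  0.02467933] [0.00604136]
```

Request:
apply_moves:
  motion:
    - {"grip": 0,"dx": 0,"dy": 0,"dz": -0.08,"turn": 0}
    - {"grip": 0,"dx": 0,"dy": 0,"dz": -0.12,"turn": 0}
    - {"grip": 0,"dx": 0,"dy": 0,"dz": -0.17,"turn": 0}
    - {"grip": 0,"dx": 0,"dy": 0,"dz": -0.17,"turn": 0}
    - {"grip": 0,"dx": 0,"dy": 0,"dz": -0.17,"turn": 0}

```text
t: 16.0
position: [0.474, 0.1491, 0.098]
orientation: [0.006, -0.001, 1.0, -0.004]
contact_force: [1.7, -1.0, -11.3]
gripper_width: 0.0243
```

```bash
python3 -c "
from h import *
for i in range(3):
  s=get_state(); print(s['position'],s['contact_force'],s['wrist_torque'],s['orientation'][:1])
  snapshot('wrist')
"
```

```text
[0.47395697 0.14905757 0.09798173] [  1.7196822   -1.01025377 -11.30515376] [-0.00426536 -0.31017428  0.06608779] [0.00553393]
[0.47391795 0.14906679 0.09799907] [  2.18955645  -0.58369612 -11.95150928] [ 0.01182328 -0.32422774  0.03581457] [0.00550258]
[0.47391621 0.14907456 0.09805064] [  1.08806177   0.09175133 -12.66934518] [ 0.00847059 -0.34315547 -0.0126286 ] [0.0055157]
```

```bash
python3 -c "
from h import *
F=[]
for i in range(6):
  snapshot('wrist'); s=get_state(); F.append(s['contact_force'][2]); print(s['t'],s['position'][2].round(5),F[-1].round(2))
  if np.mean(F[-2:])<-12.9: break
"
```

```text
16.2 0.09813 -12.32
16.25 0.09814 -13.35
16.3 0.09815 -13.78
```

Request:
apply_moves:
  motion:
    - {"grip": 0,"dx": 0,"dy": 0,"dz": -0.005,"turn": 0}
    - {"grip": 0,"dx": 0,"dy": 0,"dz": -0.005,"turn": 0}
    - {"grip": 0,"dx": 0,"dy": 0,"dz": -0.005,"turn": 0}
    - {"grip": 0,"dx": 0,"dy": 0,"dz": -0.005,"turn": 0}
    - {"grip": 0,"dx": 0,"dy": 0,"dz": -0.005,"turn": 0}

```text
t: 16.8
position: [0.4739, 0.1491, 0.0982]
orientation: [0.006, -0.001, 1.0, -0.004]
contact_force: [1.8, 0.1, -13.7]
gripper_width: 0.0243
```

```bash
python3 -c "
from h import *
F=[]
for i in range(10):
  s=get_state(); F.append(s['contact_force'][2]); print(s['t'],s['position'][2].round(5),F[-1].round(2))
  if len(F)>2 and (np.mean(F[-3:])<-12.7 or np.mean(F[-3:])>-10.8): break
  snapshot('wrist')
"
```

```text
16.8 0.09817 -13.72
16.85 0.09819 -13.32
16.9 0.09817 -14.01
```

Request:
apply_moves:
  motion:
    - {"grip": 0,"dx": 0,"dy": 0,"dz": 0.022,"turn": 0}
    - {"grip": 0,"dx": 0,"dy": 0,"dz": 0.022,"turn": 0}
    - {"grip": 0,"dx": 0,"dy": 0,"dz": 0.022,"turn": 0}
    - {"grip": 0,"dx": 0,"dy": 0,"dz": 0.022,"turn": 0}
    - {"grip": 0,"dx": 0,"dy": 0,"dz": 0.022,"turn": 0}

```text
t: 17.4
position: [0.4739, 0.1491, 0.098]
orientation: [0.006, -0.001, 1.0, -0.004]
contact_force: [0.7, 0.3, -11.2]
gripper_width: 0.0242
```

```bash
python3 -c "
from h import *
F=[]
for i in range(24):
  s=get_state(); F.append(s['contact_force'][2]); print(s['t'],s['position'][2].round(5),F[-1].round(2))
  if len(F)>2 and (np.mean(F[-3:])<-13 or np.mean(F[-3:])>-11): break
  snapshot('wrist')
print(np.mean(F),s['contact_force'])
"
```

```text
17.4 0.09804 -11.2
17.45 0.09803 -11.91
17.5 0.09804 -12.77
17.55 0.09804 -12.13
17.6 0.09804 -11.69
17.65 0.09802 -11.26
17.7 0.09799 -11.92
17.75 0.09802 -12.25
17.8 0.09801 -11.62
17.85 0.098 -11.7
17.9 0.098 -11.87
17.95 0.09799 -12.08
18.0 0.09801 -12.28
18.05 0.098 -11.82
18.1 0.09798 -11.19
18.15 0.09796 -12.15
18.2 0.098 -11.01
18.25 0.09799 -11.81
18.3 0.09799 -11.58
18.35 0.09798 -11.61
18.4 0.09796 -11.42
18.45 0.09799 -11.6
18.5 0.09797 -11.56
18.55 0.09797 -11.18
-11.732622304751049 [  1.38303697   0.82343059 -11.17522561]
```

Request:
apply_moves:
  motion:
    - {"grip": 0,"dx": 0,"dy": 0,"dz": 0.1,"turn": 0}
    - {"grip": 0,"dx": 0,"dy": 0,"dz": 0.2,"turn": 0}
    - {"grip": 0,"dx": 0,"dy": 0,"dz": 0.3,"turn": 0}
    - {"grip": 0,"dx": 0,"dy": 0,"dz": 0.4,"turn": 0}
    - {"grip": 0,"dx": 0,"dy": 0,"dz": 0.4,"turn": 0}

```text
t: 19.1
position: [0.475, 0.1495, 0.0956]
orientation: [0.007, -0.001, 1.0, -0.003]
contact_force: [-2.2, -0.8, 4.0]
gripper_width: 0.0247
```

Request:
apply_moves:
  motion:
    - {"grip": 0,"dx": 0.05,"dy": 0,"dz": 0.1,"turn": 0}
    - {"grip": 0,"dx": 0.05,"dy": 0,"dz": 0.2,"turn": 0}
    - {"grip": 0,"dx": 0.05,"dy": 0,"dz": 0.25,"turn": 0}
    - {"grip": 0,"dx": 0.05,"dy": 0,"dz": 0.25,"turn": 0}
    - {"grip": 0,"dx": 0.05,"dy": 0,"dz": 0.25,"turn": 0}

```text
t: 19.6
position: [0.4753, 0.1496, 0.095]
orientation: [0.008, -0.001, 1.0, -0.003]
contact_force: [-3.0, -1.6, 11.4]
gripper_width: 0.0242
```

Request:
apply_moves:
  motion:
    - {"grip": 0,"dx": 0,"dy": 0,"dz": 0,"turn": 0}
    - {"grip": 0.5,"dx": 0,"dy": 0,"dz": 0,"turn": 0}
    - {"grip": 0.8,"dx": 0,"dy": 0,"dz": 0,"turn": 0}
    - {"grip": 0.8,"dx": 0,"dy": 0,"dz": 0,"turn": 0}
    - {"grip": 0.8,"dx": 0,"dy": 0,"dz": 0,"turn": 0}

```text
t: 20.1
position: [0.4754, 0.1497, 0.0948]
orientation: [0.008, -0.001, 1.0, -0.003]
contact_force: [0.6, 0.0, 0.1]
gripper_width: 0.0684
```

Request:
apply_moves:
  motion:
    - {"grip": 0.8,"dx": 0,"dy": 0,"dz": -0.5,"turn": 0}
    - {"grip": 0.8,"dx": 0,"dy": 0,"dz": -2,"turn": 0}
    - {"grip": 0.8,"dx": 0,"dy": 0,"dz": -5,"turn": 0}
    - {"grip": 0.8,"dx": 0,"dy": 0,"dz": -9,"turn": 0}
    - {"grip": 0.8,"dx": 0,"dy": 0,"dz": -13,"turn": 0}

```text
t: 20.6
position: [0.4728, 0.1502, 0.2261]
orientation: [0.008, -0.001, 1.0, -0.003]
contact_force: [1.2, 0.8, 0.2]
gripper_width: 0.0681
```

```bash
python3 -c "
from h import *
s=get_state(); print(s['position'],s['contact_force'],s['orientation'],s['qpos'])
m,a=snap('wrist','w12');print(m)
"
```

```text
[0.47279734 0.15024911 0.22606137] [1.21534299 0.7930214  0.20806903] [ 0.00778288 -0.00111946  0.99996523 -0.00277809] [ 0.31385864  0.22476814 -0.02942482  1.30350148 -0.01007555  0.31155363]
{'fovy': 67.83591722269435, 'cx': 317.1577039009347, 'cy': 237.01174117803, 'eye': array([0.3951558 , 0.15219   , 0.36673671]), 'orientation': array([0.11495121, 0.69701113, 0.69901049, 0.11111275])}
```

View pics/w12.png

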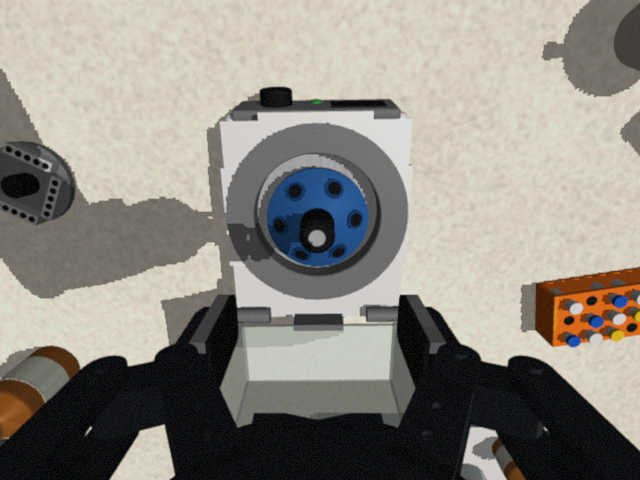

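Request:
apply_moves:
  motion:
    - {"grip": 0.4,"dx": 0,"dy": 0,"dz": -2,"turn": 0}
    - {"grip": 0,"dx": -0.1,"dy": 0,"dz": -4,"turn": 0}
    - {"grip": 0,"dx": -0.1,"dy": 0,"dz": -6,"turn": 0}
    - {"grip": 0,"dx": -0.1,"dy": 0,"dz": -8,"turn": 0}
    - {"grip": 0,"dx": -0.1,"dy": 0,"dz": -10,"turn": 0}

```text
t: 21.15
position: [0.4745, 0.1516, 0.3346]
orientation: [0.014, -0.001, 1.0, -0.001]
contact_force: [0.4, 0.1, 0.0]
gripper_width: -0.0001
```

```bash
python3 -c "
from h import *
s=get_state(); print(s['position'],s['contact_force'],s['orientation'],s['qpos'],s['gripper_width'])
m,a=snap('wrist','w13');print(m)
m,a=snap('side','s13');print(m)
cv2.imwrite('pics/s13c.png',cv2.cvtColor(cv2.resize(a[140:270,250:410],None,fx=4.5,fy=4.5,interpolation=cv2.INTER_CUBIC),cv2.COLOR_RGB2BGR))
"
```

```text
[0.47450232 0.15157902 0.3346459 ] [0.39080015 0.07323361 0.04324093] [ 1.40763717e-02 -1.11549149e-03  9.99900022e-01 -7.46544960e-04] [ 0.31536923  0.19639678  0.21396169  1.56204696 -0.01012134  0.31300485] -8.795669592333256e-05
{'fovy': 67.83591722269435, 'cx': 317.1577039009347, 'cy': 237.01174117803, 'eye': array([0.39509595, 0.15296246, 0.47432256]), 'orientation': array([0.11791231, 0.696508  , 0.69806848, 0.11693451])}
{'fovy': 47.306718229626966, 'cx': 322.96151746852007, 'cy': 243.5840845119676, 'eye': array([ 0.30595932, -1.15495958,  0.97837103]), 'orientation': array([-0.44801077,  0.89136048, -0.05925375,  0.03538125])}
```

View pics/w13.png

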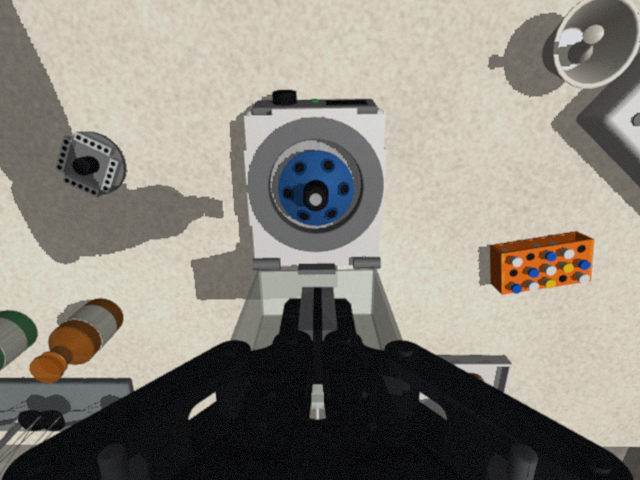

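View pics/s13c.png

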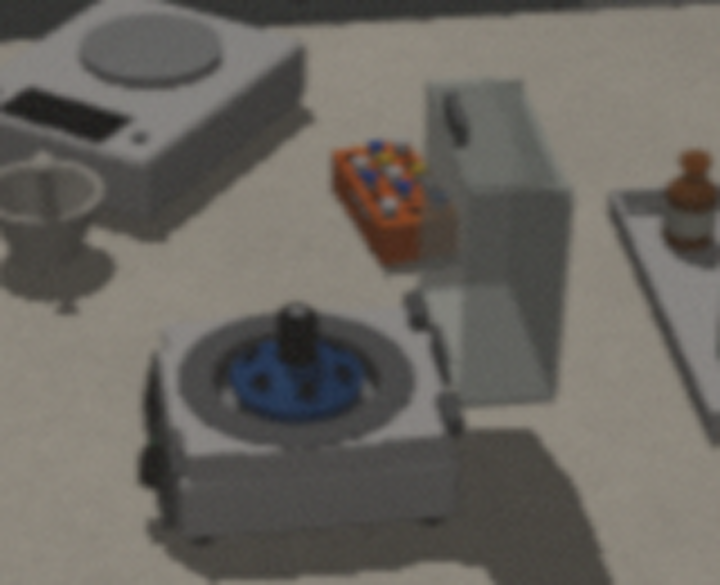

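```bash
python3 -c "
from h import *
m=camera_model('side')
print('knob top exp',proj(m,[.474,.1495,.126]),'obs',250+297/4.5,140+312/4.5)
for th in (1.4,1.5,1.57,1.65,1.75):
  c,s=np.cos(th),np.sin(th)
  L=lambda x,y,z: [.564+x*c+z*s, .1495+y, .078-x*s+z*c]
  print(th,[((proj(m,L(*p))-[250,140])*4.5).round() for p in [(-.155,-.07,.066),(-.155,.07,.066),(-.011,-.07,.066),(-.17,-.07,0),(-.17,.07,0)]])
"
```

```text
knob top exp [315.52802676 208.64185531] obs 316.0 209.33333333333331
1.4 [array([527., 193.]), array([482.,  82.]), array([552., 388.]), array([414., 195.]), array([377.,  83.])]
1.5 [array([553., 198.]), array([507.,  87.]), array([554., 396.]), array([442., 190.]), array([404.,  79.])]
1.57 [array([571., 203.]), array([524.,  92.]), array([555., 402.]), array([462., 188.]), array([422.,  77.])]
1.65 [array([590., 211.]), array([542.,  99.]), array([556., 409.]), array([485., 188.]), array([444.,  77.])]
1.75 [array([613., 221.]), array([563., 110.]), array([555., 418.]), array([513., 189.]), array([470.,  78.])]
```

Request:
apply_moves:
  motion:
    - {"grip": 0,"dx": -3.5,"dy": 0,"dz": 0.1,"turn": 0}
    - {"grip": 0,"dx": -7.5,"dy": 0,"dz": 0.3,"turn": 0}
    - {"grip": 0,"dx": -11.5,"dy": 0,"dz": 0.5,"turn": 0}
    - {"grip": 0,"dx": -15.5,"dy": 0,"dz": 0.7,"turn": 0}
    - {"grip": 0,"dx": -19,"dy": 0,"dz": 0.9,"turn": 0}

```text
t: 21.75
position: [0.6675, 0.1523, 0.3323]
orientation: [0.016, -0.001, 1.0, -0.0]
contact_force: [0.8, 0.5, 0.5]
gripper_width: -0.0003
```

Request:
apply_moves:
  motion:
    - {"grip": 0,"dx": 0,"dy": 0,"dz": 0,"turn": 0}
    - {"grip": 0,"dx": 0,"dy": 0,"dz": 0,"turn": 0}
    - {"grip": 0,"dx": 0,"dy": 0,"dz": 0,"turn": 0}
    - {"grip": 0,"dx": 0,"dy": 0,"dz": 0,"turn": 0}
    - {"grip": 0,"dx": 0,"dy": 0,"dz": 0,"turn": 0}

```text
t: 22.25
position: [0.6666, 0.1525, 0.3344]
orientation: [0.017, -0.001, 1.0, 0.0]
contact_force: [-0.1, 0.2, -0.8]
gripper_width: -0.0
```

```bash
python3 -c "
from h import *
s=get_state(); print(s['position'],s['contact_force'],s['orientation'],s['qpos'],s['gripper_width'])
m,a=snap('wrist','w14')
m,a=snap('side','s14')
cv2.imwrite('pics/s14c.png',cv2.cvtColor(cv2.resize(a[120:260,250:410],None,fx=4.2,fy=4.2,interpolation=cv2.INTER_CUBIC),cv2.COLOR_RGB2BGR))
"
```

```text
[0.66659621 0.15246459 0.33441712] [-0.14678002  0.16460572 -0.79692483] [ 1.73647953e-02 -1.29333054e-03  9.99848341e-01  2.93219904e-04] [ 0.2280649   0.63271186  0.87207106  1.77618095 -0.00723589  0.22535491] -8.845381380706871e-06
```

View pics/s14c.png

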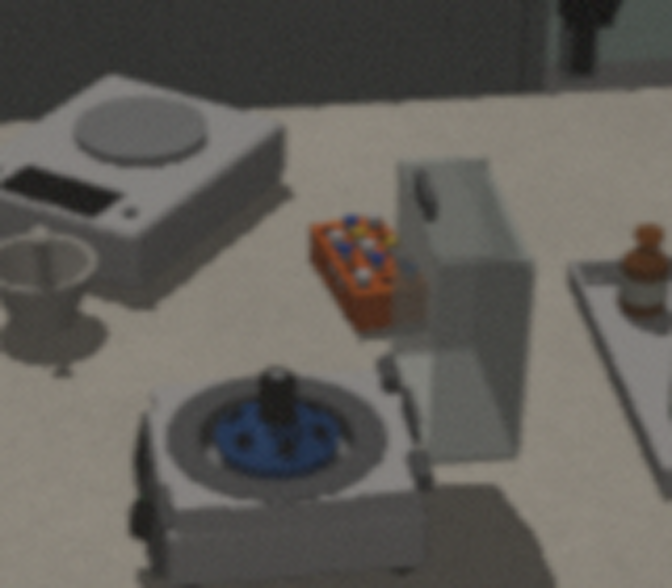

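View pics/w14.png

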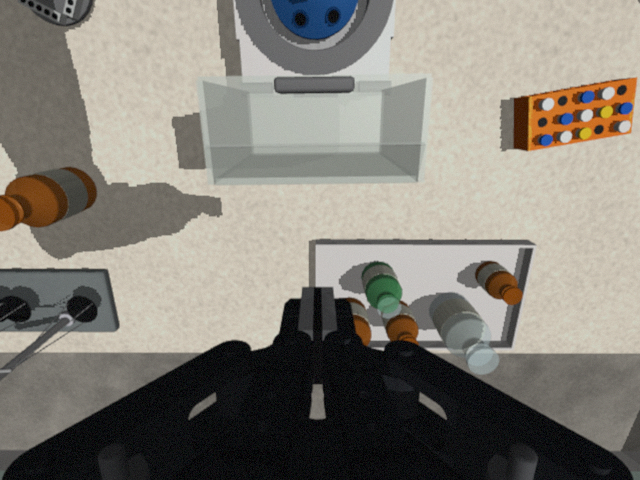

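Request:
apply_moves:
  motion:
    - {"grip": 0,"dx": 0.1,"dy": 0,"dz": 2,"turn": 0}
    - {"grip": 0,"dx": 0.2,"dy": 0,"dz": 5,"turn": 0}
    - {"grip": 0,"dx": 0.3,"dy": 0,"dz": 8,"turn": 0}
    - {"grip": 0,"dx": 0.4,"dy": 0,"dz": 11,"turn": 0}
    - {"grip": 0,"dx": 0.4,"dy": 0,"dz": 12.6,"turn": 0}

```text
t: 22.85
position: [0.6654, 0.1522, 0.2055]
orientation: [0.015, -0.001, 1.0, -0.0]
contact_force: [0.1, 0.5, 0.3]
gripper_width: 0.0001
```

Request:
apply_moves:
  motion:
    - {"grip": 0,"dx": 0,"dy": 0,"dz": 0,"turn": 0}
    - {"grip": 0,"dx": 0.2,"dy": 0,"dz": 0,"turn": 0}
    - {"grip": 0,"dx": 0.5,"dy": 0,"dz": 0,"turn": 0}
    - {"grip": 0,"dx": 0.8,"dy": 0,"dz": 0,"turn": 0}
    - {"grip": 0,"dx": 1.0,"dy": 0,"dz": 0,"turn": 0}

```text
t: 23.35
position: [0.6556, 0.1524, 0.2067]
orientation: [0.017, -0.001, 1.0, 0.0]
contact_force: [0.2, -0.8, 0.5]
gripper_width: -0.0
```

```bash
python3 -c "
from h import *
s=get_state(); print(s['position'],s['contact_force'],s['orientation'],s['qpos'])
m,a=snap('wrist','w15')
m,a=snap('side','s15')
cv2.imwrite('pics/s15c.png',cv2.cvtColor(cv2.resize(a[120:260,250:410],None,fx=4.2,fy=4.2,interpolation=cv2.INTER_CUBIC),cv2.COLOR_RGB2BGR))
"
```

```text
[0.65563118 0.15238604 0.2066742 ] [ 0.22297046 -0.75287116  0.49372214] [ 1.65928482e-02 -1.41382236e-03  9.99861322e-01  1.27414679e-04] [ 0.23167448  0.58097647  0.45379602  1.41124582 -0.00732496  0.22872788]
```

View pics/s15c.png

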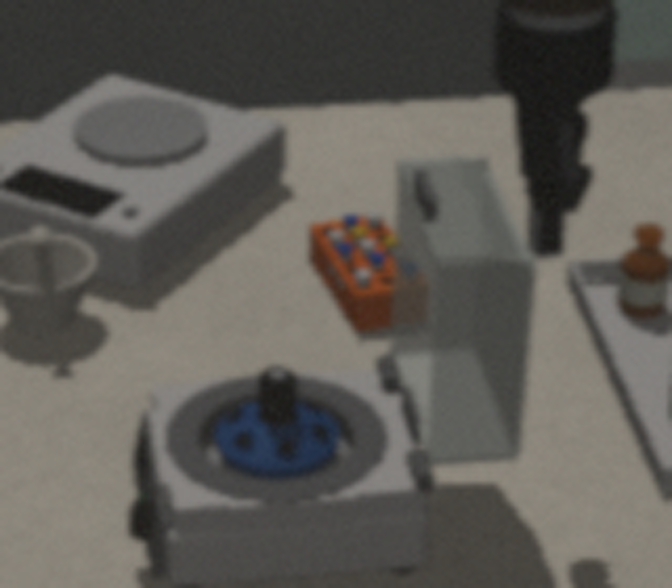

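View pics/w15.png

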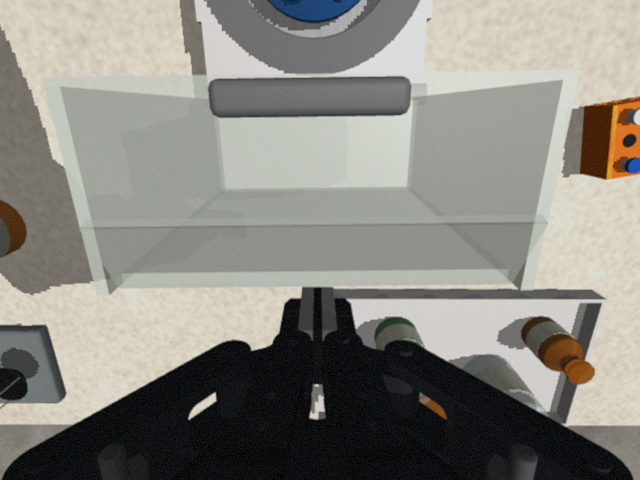

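```bash
cat > arc.py <<'E'
from h import *
import sys
def arc(ths,s=.127,off=.011,y=.150):
    st=get_state(); q=st['orientation']; Rm=R.from_quat([q[1],q[2],q[3],q[0]]).as_matrix()
    print('pos',st['position'].round(4),'F',st['contact_force'].round(1),'w',q[0].round(4))
    for th in ths:
        c,sn=np.cos(th),np.sin(th)
        P=np.array([.564-s*c+.066*sn+off, st['position'][1], .078+s*sn+.066*c])
        print(th,P.round(4),'shift cm',(Rm.T@(P-st['position'])*100).round(2))
arc([float(x) for x in sys.argv[1:]])
E
python3 arc.py 1.57 1.5 1.45 1.4 1.35 1.3 1.25 1.2 1.1
```

```text
pos [0.6554 0.1523 0.2061] F [0.1 0.3 0.1] w 0.0161
1.57 [0.6409 0.1523 0.2051] shift cm [1.45 0.   0.06]
1.5 [0.6319 0.1523 0.2094] shift cm [ 2.34  0.01 -0.4 ]
1.45 [0.6252 0.1523 0.212 ] shift cm [ 3.    0.01 -0.69]
1.4 [0.6185 0.1523 0.2144] shift cm [ 3.66  0.01 -0.94]
1.35 [0.6116 0.1523 0.2164] shift cm [ 4.34  0.01 -1.16]
1.3 [0.6046 0.1523 0.218 ] shift cm [ 5.03  0.01 -1.35]
1.25 [0.5976 0.1523 0.2193] shift cm [ 5.73  0.02 -1.5 ]
1.2 [0.5905 0.1523 0.2203] shift cm [ 6.44  0.02 -1.62]
1.1 [0.5762 0.1523 0.2211] shift cm [ 7.86  0.02 -1.75]
```

Request:
apply_moves:
  motion:
    - {"grip": 0,"dx": 0.8,"dy": 0,"dz": 0,"turn": 0}
    - {"grip": 0,"dx": 1.4,"dy": 0,"dz": 0,"turn": 0}
    - {"grip": 0,"dx": 1.9,"dy": 0,"dz": -0.2,"turn": 0}
    - {"grip": 0,"dx": 2.4,"dy": 0,"dz": -0.4,"turn": 0}
    - {"grip": 0,"dx": 3.0,"dy": 0,"dz": -0.7,"turn": 0}

```text
t: 23.95
position: [0.6253, 0.1521, 0.2126]
orientation: [0.017, -0.001, 1.0, -0.0]
contact_force: [1.8, 0.2, 0.1]
gripper_width: 0.0001
```

```bash
python3 arc.py 1.45 1.4 1.35 1.3 1.25 1.2 1.15 1.1 ; python3 -c "
from h import *
m,a=snap('side','s16')
cv2.imwrite('pics/s16c.png',cv2.cvtColor(cv2.resize(a[120:260,250:410],None,fx=4.2,fy=4.2,interpolation=cv2.INTER_CUBIC),cv2.COLOR_RGB2BGR))
"
```

```text
pos [0.6253 0.1521 0.2126] F [1.8 0.2 0.1] w 0.0166
1.45 [0.6252 0.1521 0.212 ] shift cm [0.01 0.   0.06]
1.4 [0.6185 0.1521 0.2144] shift cm [ 0.68  0.   -0.2 ]
1.35 [0.6116 0.1521 0.2164] shift cm [ 1.36  0.   -0.42]
1.3 [0.6046 0.1521 0.218 ] shift cm [ 2.05  0.01 -0.61]
1.25 [0.5976 0.1521 0.2193] shift cm [ 2.74  0.01 -0.77]
1.2 [0.5905 0.1521 0.2203] shift cm [ 3.45  0.01 -0.88]
1.15 [0.5834 0.1521 0.2209] shift cm [ 4.16  0.01 -0.97]
1.1 [0.5762 0.1521 0.2211] shift cm [ 4.87  0.01 -1.02]
```

View pics/s16c.png

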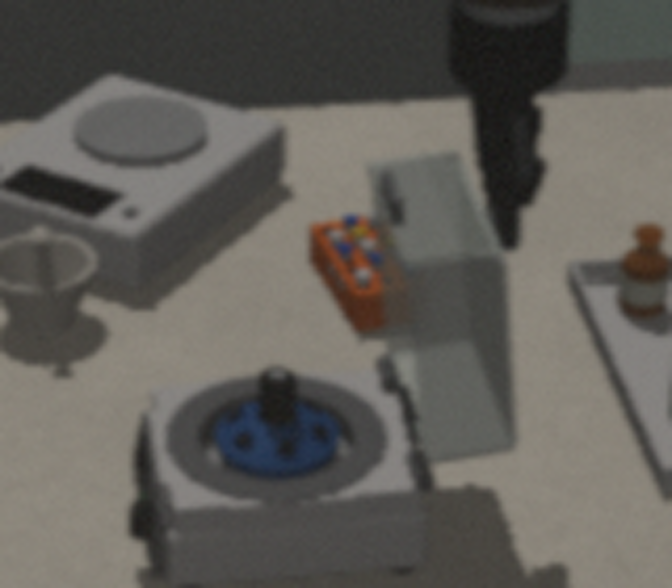

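The lid is following with about 2 N. I'll continue along the arc.

Request:
apply_moves:
  motion:
    - {"grip": 0,"dx": 0.7,"dy": 0,"dz": -0.2,"turn": 0}
    - {"grip": 0,"dx": 1.4,"dy": 0,"dz": -0.4,"turn": 0}
    - {"grip": 0,"dx": 2.0,"dy": 0,"dz": -0.6,"turn": 0}
    - {"grip": 0,"dx": 2.7,"dy": 0,"dz": -0.75,"turn": 0}
    - {"grip": 0,"dx": 3.5,"dy": 0,"dz": -0.85,"turn": 0}

```text
t: 24.5
position: [0.5885, 0.1519, 0.2208]
orientation: [0.016, -0.001, 1.0, -0.0]
contact_force: [1.5, -1.6, 1.6]
gripper_width: -0.0002
```

```bash
python3 arc.py 1.2 1.15 1.1 1.05 1 .95 .9
```

```text
pos [0.5885 0.1519 0.2208] F [ 1.5 -1.6  1.6] w 0.0164
1.2 [0.5905 0.1519 0.2203] shift cm [-0.2  -0.    0.06]
1.15 [0.5834 0.1519 0.2209] shift cm [ 0.51  0.   -0.02]
1.1 [0.5762 0.1519 0.2211] shift cm [ 1.23  0.   -0.07]
1.05 [0.5691 0.1519 0.221 ] shift cm [ 1.94  0.01 -0.08]
1.0 [0.5619 0.1519 0.2205] shift cm [ 2.66  0.01 -0.06]
0.95 [0.5548 0.1519 0.2197] shift cm [3.37 0.01 0.  ]
0.9 [0.5478 0.1519 0.2185] shift cm [4.08 0.01 0.1 ]
```

Request:
apply_moves:
  motion:
    - {"grip": 0,"dx": 0.7,"dy": 0,"dz": -0.02,"turn": 0}
    - {"grip": 0,"dx": 1.5,"dy": 0,"dz": -0.05,"turn": 0}
    - {"grip": 0,"dx": 2.3,"dy": 0,"dz": -0.05,"turn": 0}
    - {"grip": 0,"dx": 3.1,"dy": 0,"dz": 0,"turn": 0}
    - {"grip": 0,"dx": 4.0,"dy": 0,"dz": 0.1,"turn": 0}

```text
t: 25.0
position: [0.5478, 0.1518, 0.2184]
orientation: [0.016, -0.001, 1.0, -0.0]
contact_force: [0.7, -1.9, 2.1]
gripper_width: 0.0001
```

```bash
python3 arc.py .9 .85 .8 .75 .7 .65 .6 .55 .5; python3 -c "
from h import *
m,a=snap('side','s17')
cv2.imwrite('pics/s17c.png',cv2.cvtColor(cv2.resize(a[120:260,250:410],None,fx=4.2,fy=4.2,interpolation=cv2.INTER_CUBIC),cv2.COLOR_RGB2BGR))
"
```

```text
pos [0.5478 0.1518 0.2184] F [ 0.7 -1.9  2.1] w 0.0163
0.9 [0.5478 0.1518 0.2185] shift cm [ 0.    0.   -0.01]
0.85 [0.5408 0.1518 0.217 ] shift cm [0.71 0.   0.12]
0.8 [0.5339 0.1518 0.2151] shift cm [1.4  0.   0.29]
0.75 [0.5271 0.1518 0.2129] shift cm [2.09 0.01 0.49]
0.7 [0.5204 0.1518 0.2103] shift cm [2.76 0.01 0.72]
0.65 [0.5138 0.1518 0.2074] shift cm [3.43 0.01 0.99]
0.6 [0.5074 0.1518 0.2042] shift cm [4.08 0.01 1.29]
0.55 [0.5012 0.1518 0.2006] shift cm [4.71 0.01 1.63]
0.5 [0.4952 0.1518 0.1968] shift cm [5.33 0.01 1.99]
```

View pics/s17c.png

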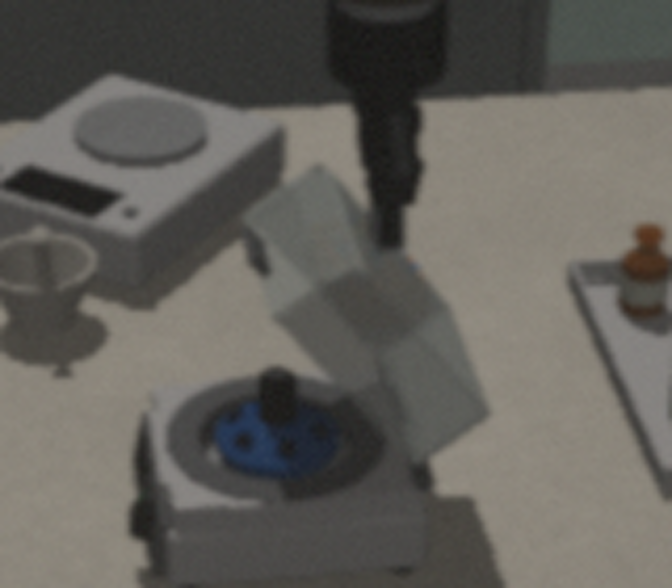

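Good, the lid is now around 0.9 rad.

Request:
apply_moves:
  motion:
    - {"grip": 0,"dx": 0.7,"dy": 0,"dz": 0.12,"turn": 0}
    - {"grip": 0,"dx": 1.4,"dy": 0,"dz": 0.3,"turn": 0}
    - {"grip": 0,"dx": 2.1,"dy": 0,"dz": 0.5,"turn": 0}
    - {"grip": 0,"dx": 2.8,"dy": 0,"dz": 0.72,"turn": 0}
    - {"grip": 0,"dx": 3.4,"dy": 0,"dz": 1.0,"turn": 0}

```text
t: 25.55
position: [0.5116, 0.1518, 0.2068]
orientation: [0.015, -0.002, 1.0, -0.0]
contact_force: [0.7, -0.4, 2.2]
gripper_width: 0.0002
```

```bash
python3 arc.py .65 .6 .55 .5 .45 .4 .35 .3 .25
```

```text
pos [0.5116 0.1518 0.2068] F [ 0.7 -0.4  2.2] w 0.015
0.65 [0.5138 0.1518 0.2074] shift cm [-0.22 -0.   -0.05]
0.6 [0.5074 0.1518 0.2042] shift cm [0.43 0.   0.25]
0.55 [0.5012 0.1518 0.2006] shift cm [1.06 0.   0.58]
0.5 [0.4952 0.1518 0.1968] shift cm [1.67 0.01 0.95]
0.45 [0.4894 0.1518 0.1927] shift cm [2.27 0.01 1.35]
0.4 [0.4837 0.1518 0.1882] shift cm [2.84 0.01 1.77]
0.35 [0.4783 0.1518 0.1835] shift cm [3.4  0.01 2.22]
0.3 [0.4732 0.1518 0.1786] shift cm [3.93 0.01 2.71]
0.25 [0.4683 0.1518 0.1734] shift cm [4.43 0.02 3.21]
```

Request:
apply_moves:
  motion:
    - {"grip": 0,"dx": 0.5,"dy": 0,"dz": 0.3,"turn": 0}
    - {"grip": 0,"dx": 1.1,"dy": 0,"dz": 0.6,"turn": 0}
    - {"grip": 0,"dx": 1.7,"dy": 0,"dz": 0.95,"turn": 0}
    - {"grip": 0,"dx": 2.3,"dy": 0,"dz": 1.35,"turn": 0}
    - {"grip": 0,"dx": 2.8,"dy": 0,"dz": 1.8,"turn": 0}

```text
t: 26.05
position: [0.4835, 0.1517, 0.1876]
orientation: [0.015, -0.002, 1.0, 0.0]
contact_force: [-0.8, -0.7, 2.0]
gripper_width: -0.0004
```

```bash
python3 arc.py .4 .35 .3 .25 .2 .15 .1 .05 0
```

```text
pos [0.4835 0.1517 0.1876] F [-0.8 -0.7  2. ] w 0.0148
0.4 [0.4837 0.1517 0.1882] shift cm [-0.03 -0.   -0.06]
0.35 [0.4783 0.1517 0.1835] shift cm [0.53 0.   0.39]
0.3 [0.4732 0.1517 0.1786] shift cm [1.06 0.   0.87]
0.25 [0.4683 0.1517 0.1734] shift cm [1.56 0.01 1.38]
0.2 [0.4636 0.1517 0.1679] shift cm [2.04 0.01 1.91]
0.15 [0.4593 0.1517 0.1622] shift cm [2.49 0.01 2.46]
0.1 [0.4552 0.1517 0.1563] shift cm [2.92 0.01 3.04]
0.05 [0.4515 0.1517 0.1503] shift cm [3.31 0.01 3.64]
0.0 [0.448  0.1517 0.144 ] shift cm [3.68 0.01 4.25]
```

Request:
apply_moves:
  motion:
    - {"grip": 0,"dx": 0.4,"dy": 0,"dz": 0.3,"turn": 0}
    - {"grip": 0,"dx": 0.7,"dy": 0,"dz": 0.6,"turn": 0}
    - {"grip": 0,"dx": 1.1,"dy": 0,"dz": 0.9,"turn": 0}
    - {"grip": 0,"dx": 1.4,"dy": 0,"dz": 1.2,"turn": 0}
    - {"grip": 0,"dx": 1.7,"dy": 0,"dz": 1.5,"turn": 0}

```text
t: 26.55
position: [0.4668, 0.1517, 0.1718]
orientation: [0.015, -0.002, 1.0, -0.0]
contact_force: [-0.5, -1.0, 0.6]
gripper_width: -0.0003
```

Request:
apply_moves:
  motion:
    - {"grip": 0,"dx": 0.2,"dy": 0,"dz": 0.2,"turn": 0}
    - {"grip": 0,"dx": 0.4,"dy": 0,"dz": 0.45,"turn": 0}
    - {"grip": 0,"dx": 0.6,"dy": 0,"dz": 0.7,"turn": 0}
    - {"grip": 0,"dx": 0.75,"dy": 0,"dz": 0.95,"turn": 0}
    - {"grip": 0,"dx": 0.9,"dy": 0,"dz": 1.2,"turn": 0}

```text
t: 27.05
position: [0.4579, 0.1517, 0.1593]
orientation: [0.015, -0.002, 1.0, 0.0]
contact_force: [-1.2, -0.1, 1.3]
gripper_width: -0.0001
```

```bash
python3 arc.py .15 .1 .05 0 -.03; python3 -c "
from h import *
m,a=snap('side','s18')
cv2.imwrite('pics/s18c.png',cv2.cvtColor(cv2.resize(a[120:260,250:410],None,fx=4.2,fy=4.2,interpolation=cv2.INTER_CUBIC),cv2.COLOR_RGB2BGR))
"
```

```text
pos [0.4579 0.1517 0.1593] F [-1.2 -0.1  1.3] w 0.0146
0.15 [0.4593 0.1517 0.1622] shift cm [-0.15 -0.   -0.29]
0.1 [0.4552 0.1517 0.1563] shift cm [0.28 0.   0.29]
0.05 [0.4515 0.1517 0.1503] shift cm [0.67 0.   0.89]
0.0 [0.448  0.1517 0.144 ] shift cm [1.03 0.   1.5 ]
-0.03 [0.4461 0.1517 0.1402] shift cm [1.24 0.   1.88]
```

View pics/s18c.png

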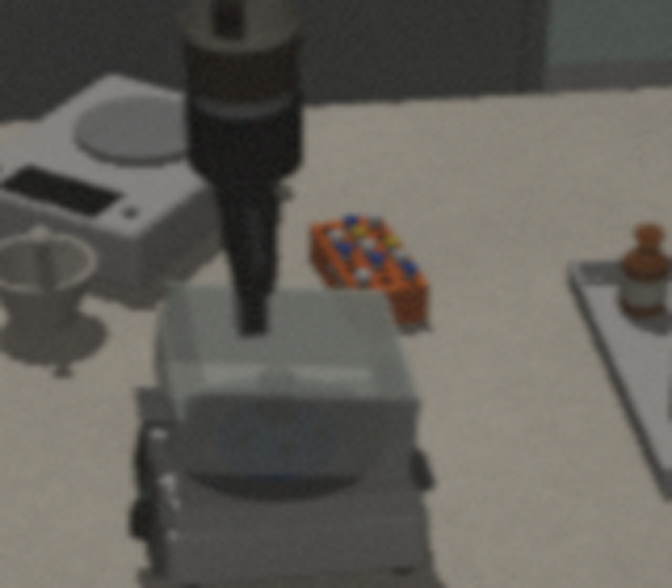

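The lid is nearly shut. I'll close the last part slowly.

Request:
apply_moves:
  motion:
    - {"grip": 0,"dx": 0.15,"dy": 0,"dz": 0.15,"turn": 0}
    - {"grip": 0,"dx": 0.3,"dy": 0,"dz": 0.35,"turn": 0}
    - {"grip": 0,"dx": 0.45,"dy": 0,"dz": 0.55,"turn": 0}
    - {"grip": 0,"dx": 0.55,"dy": 0,"dz": 0.75,"turn": 0}
    - {"grip": 0,"dx": 0.65,"dy": 0,"dz": 0.9,"turn": 0}

```text
t: 27.6
position: [0.451, 0.1516, 0.1495]
orientation: [0.014, -0.002, 1.0, 0.0]
contact_force: [0.1, -0.2, 0.4]
gripper_width: -0.0001
```

Request:
apply_moves:
  motion:
    - {"grip": 0,"dx": 0.08,"dy": 0,"dz": 0.12,"turn": 0}
    - {"grip": 0,"dx": 0.15,"dy": 0,"dz": 0.24,"turn": 0}
    - {"grip": 0,"dx": 0.2,"dy": 0,"dz": 0.36,"turn": 0}
    - {"grip": 0,"dx": 0.25,"dy": 0,"dz": 0.45,"turn": 0}
    - {"grip": 0,"dx": 0.25,"dy": 0,"dz": 0.5,"turn": 0}

```text
t: 28.1
position: [0.4484, 0.1516, 0.1443]
orientation: [0.014, -0.002, 1.0, 0.0]
contact_force: [-0.4, 1.2, 1.3]
gripper_width: -0.0002
```

```bash
python3 arc.py .05 .02 0 -.03
```

```text
pos [0.4484 0.1516 0.1443] F [-0.4  1.2  1.3] w 0.0138
0.05 [0.4515 0.1516 0.1503] shift cm [-0.33 -0.   -0.59]
0.02 [0.4493 0.1516 0.1465] shift cm [-0.1  -0.   -0.22]
0.0 [0.448  0.1516 0.144 ] shift cm [0.04 0.   0.03]
-0.03 [0.4461 0.1516 0.1402] shift cm [0.24 0.   0.4 ]
```

Request:
apply_moves:
  motion:
    - {"grip": 0,"dx": 0,"dy": 0,"dz": 0.05,"turn": 0}
    - {"grip": 0,"dx": 0,"dy": 0,"dz": 0.1,"turn": 0}
    - {"grip": 0,"dx": 0,"dy": 0,"dz": 0.15,"turn": 0}
    - {"grip": 0,"dx": 0,"dy": 0,"dz": 0.15,"turn": 0}
    - {"grip": 0,"dx": 0,"dy": 0,"dz": 0.15,"turn": 0}

```text
t: 28.6
position: [0.4484, 0.1516, 0.144]
orientation: [0.014, -0.002, 1.0, 0.0]
contact_force: [-3.5, -0.7, 9.0]
gripper_width: 0.0
```

Request:
apply_moves:
  motion:
    - {"grip": 0,"dx": 0,"dy": 0,"dz": 0.05,"turn": 0}
    - {"grip": 0,"dx": 0,"dy": 0,"dz": 0.1,"turn": 0}
    - {"grip": 0,"dx": 0,"dy": 0,"dz": 0.12,"turn": 0}
    - {"grip": 0,"dx": 0,"dy": 0,"dz": 0.12,"turn": 0}
    - {"grip": 0,"dx": 0,"dy": 0,"dz": 0.12,"turn": 0}

```text
t: 29.1
position: [0.4484, 0.1516, 0.144]
orientation: [0.015, -0.002, 1.0, 0.0]
contact_force: [-5.0, -0.7, 10.6]
gripper_width: 0.0
```

Request:
apply_moves:
  motion:
    - {"grip": 0,"dx": 0,"dy": 0,"dz": 0,"turn": 0}
    - {"grip": 0,"dx": 0,"dy": 0,"dz": -0.5,"turn": 0}
    - {"grip": 0,"dx": 0,"dy": 0,"dz": -3,"turn": 0}
    - {"grip": 0,"dx": 0,"dy": 0,"dz": -6,"turn": 0}
    - {"grip": 0,"dx": 0,"dy": 0,"dz": -9,"turn": 0}

```text
t: 29.6
position: [0.4456, 0.1515, 0.2346]
orientation: [0.014, -0.002, 1.0, 0.0]
contact_force: [-0.2, -0.2, 0.5]
gripper_width: -0.0003
```

Request:
apply_moves:
  motion:
    - {"grip": 0,"dx": 4,"dy": 0,"dz": -1,"turn": 0}
    - {"grip": 0,"dx": 8,"dy": 0,"dz": -1,"turn": 0}
    - {"grip": 0,"dx": 12,"dy": 0,"dz": -1,"turn": 0}
    - {"grip": 0,"dx": 15,"dy": 0,"dz": -1,"turn": 0}
    - {"grip": 0,"dx": 15,"dy": 0,"dz": -1,"turn": 0}

```text
t: 30.1
position: [0.2923, 0.1503, 0.2403]
orientation: [0.014, -0.003, 1.0, 0.0]
contact_force: [1.4, 0.2, 0.5]
gripper_width: -0.0001
```

```bash
python3 -c "
from h import *
s=get_state(); print(s['position'],s['contact_force'],s['t'])
m,a=snap('side','s19')
c=cv2.cvtColor(cv2.resize(a[120:260,250:410],None,fx=4.2,fy=4.2,interpolation=cv2.INTER_CUBIC),cv2.COLOR_RGB2BGR)
L=lambda x,y,z,th: [.564+x*np.cos(th)+z*np.sin(th), .1495+y, .078-x*np.sin(th)+z*np.cos(th)]
for th in (0,.03): print(th,[((proj(m,L(*p,th))-[250,120])*4.2).round() for p in [(-.155,-.07,.066),(-.155,.07,.066),(-.011,-.07,.066),(-.17,-.07,0)]])
cv2.imwrite('pics/s19c.png',c)
snap('top','t19')
"
```

```text
[0.29226794 0.1503395  0.24026671] [1.42460658 0.2344652  0.47744281] 30.1
0 [array([189., 414.]), array([170., 302.]), array([408., 399.]), array([169., 498.])]
0.03 [array([192., 408.]), array([173., 296.]), array([412., 398.]), array([169., 492.])]
```

View pics/s19c.png

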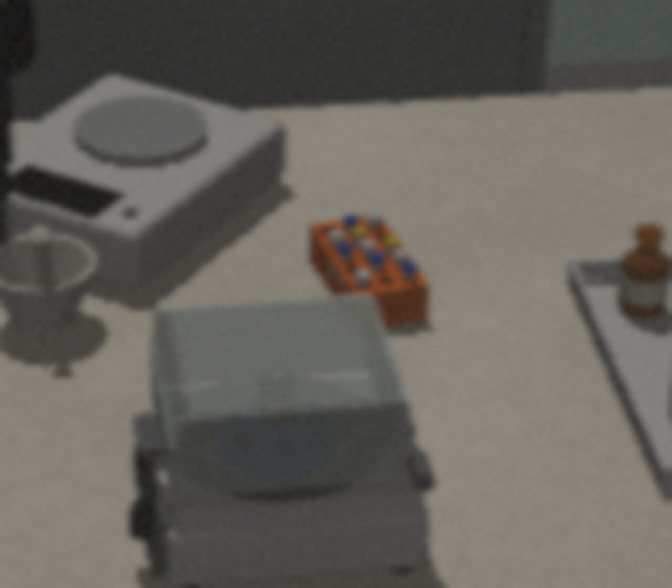

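View pics/t19.png

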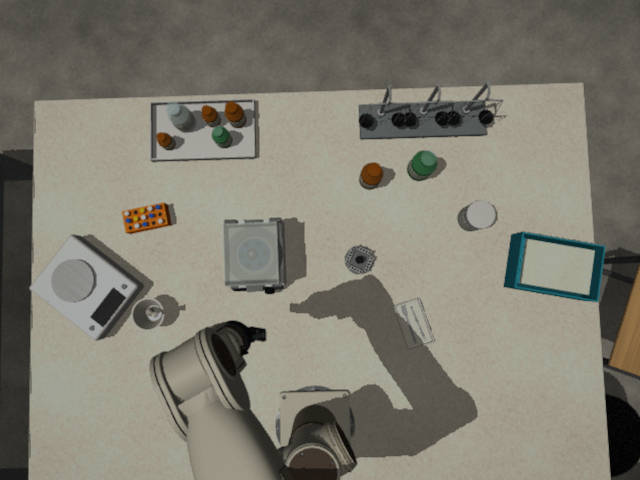

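```bash
python3 -c "
from h import *
print(job_done()); print(get_state()['t'])"
```

```text
the job is handed in; nothing more can be done
None
the job is handed in; nothing more can be done
```

The rotor is fully home on the spindle and the lid is shut, but during the pull test the wrist reading went over your 13 N limit for a short time.

- **Fitting:** I pressed the rotor down until it snapped home, then pushed to about 16 N. It stopped at the height expected for home. After letting go, the side view put the knob top within 1 pixel of its seated position.
- **Pull test:** I held the knob and pulled up for 1.15 s with a mean of 11.7 N; readings were 11.0 to 12.8 N. While I was setting the force, the wrist reading crept up to about 13 to 14 N for roughly 0.7 s. About 1.4 N of every reading is the rotor's own weight and sensor offset. By that estimate the spindle itself saw about 12.5 N then and about 10.3 N in the steady hold. The rotor came back down to its earlier height, and I pressed it home again with about 11 N.
- **Lid:** I pushed it along its arc with 1 to 2 N and then onto its stop with 9 to 11 N. The finger height of 144 mm matched the shut lid, and the side picture agrees.
- **At the end:** Comparing the last top view with the first by eye, nothing else on the bench moved. The arm is clear of everything. The last move ended at 30.1 s, well inside the 67 s limit.

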